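Pin the vial holders into the indexed sample changer

ROBOT

A 6-joint arm with a two-finger parallel gripper is mounted at the origin on a cart in front of the work surface, level with it; the furniture and walls round the work are solid. World frame = base frame: x ahead of the robot, y to its left, z up, the work surface at z = 0. Lengths are in m, angles in rad, forces in N, time in s.
With the tool pointing down it reaches from about 0.3 to 0.875 m from the base axis. Payload 6.4 kg.
Tool frame: the origin (TCP) lies at the very end of the fingers, on their centre line; the grasp point (between the pads) lies ctrl.grip_point_offset behind it (ctrl.grip_point_offset is the distance from the TCP to the grasp point, in m); z points along the fingers, x is the direction in which the jaws open and shut, and the axes are right-handed (so a half turn about z gives the same grasp; the last joint's range is limited). The gripper opens to 85 mm and grips with 20 to 120 N. Pads are 22 mm wide; open, the fingers measure 114 mm over their backs; the gripper's body (76 mm by 85 mm) begins 54 mm behind the grasp point. The pads swing forward as they close: fully open they stand 13 mm farther back than shut.
Start: joints at [-1.472, 0.181, 1.607, -0, 1.354, -0.206], TCP at [0.173, -0.549, 0.231] pointing down, gripper open.
Joint ranges: [-2.99, 2.99], [-0.89, 2.07], [0.3, 2.58], [-1.14, 4.28], [0, 2.63], [-3.12, 3.12]. Speed limits (rad/s): [2.57, 2.57, 3.01, 3.14, 3.14, 3.14].

INTERFACE

Orientations are given as a unit quaternion [w, x, y, z].
In Python, from bench import get_obs, viewer, workorder, ctrl gives the robot as it stands. The module is installed in compiled form; this text tells all that it offers.
- The arm moves only by the tool move_arm, never from a script. Its argument "increments" is a list of rows, each an object of numbers: "tx", "ty", "tz": the shift along the tool's x, y, z in m; "turn": the turn about the tool's z in degrees. A call has 1 to 20 rows; each row is the pose to reach, as a shift and turn from the pose commanded when the call began, along the tool's axes at that moment; what a row does not reach only later rows make up. A row lasts 1/12 s, in which the tool goes at most 41.7 mm and 7.16 degrees, less where a joint would pass 70% of its speed; a pose out of reach is approached as far as the arm can. A call with a gripper value outside its range is refused whole. "gripper" is the opening, from 0 (shut) to 1 (fully open), set as the call begins (left out, the last holds). The fingers move at their own pace and stop on an object; the grip force is fixed at half the most. Time passes only in rows, so rows that repeat a pose let the fingers close. It gives the time, the measured TCP pose, the force and the opening at its end, in the units of the state.
- get_obs(): the state, without advancing time (a new reading comes with each control period).
- viewer.camera(name): name is "scene" or "top"; returns (picture, depth): 420x560x3 uint8, red, green, blue; 420x560 float32, m along the optical axis (not along the pixel's ray), 0 where there is no reading.
- viewer.get_calibration(name): a dict with "intrinsics" (3x3 intrinsics, pixels), "origin" and "attitude" of the camera in the world. Camera axes: x right, y up, looking along -z (the intrinsics and any distortion apply to the point x, -y, -z); pixel columns grow to the right and rows downward; lengths in m; the calibration is good to about 2 mm. A picture is of the moment at which its call begins. get_calibration takes no time and is no camera call.
- workorder.hand_in(): hands the job in, once; it reports no verdict.
The state is a dict: "time_s": time; "q": joint angles; "dq": joint speeds; "joint_efforts": joint torques, N m; "eef_pos": TCP position; "eef_rot": TCP orientation; "wrist_force": force on the tool from outside, world axes, zero at the start; "torque": the same for the moment, N m; "opening": opening from 0.0 (shut) to 1.0 (fully open).
Only numpy, scipy, OpenCV 4.12 (cv2) and the standard library are available. Lean on these libraries where they do the work, as an engineer would, in place of code of your own. Each camera call takes 0.05 s, during which the arm holds its last target.

TASK

Load the sample changer: at the opening of its clear hood push the lug of each vial holder fully into an empty clevis of the turning deck and let it down behind the lip of its seat, so that the holes line up, then push a retaining pin from the wooden stand down through both until its collar sits on the bridge. Turn the deck by its black handle to the next click stop for each further holder, and at the end turn it once more, so that all holders are pinned under the hood and an empty place stands at the opening in its click stop.

Things in the scene. Friction and masses are not known exactly. Their poses are not given: they have to be found in the camera images.
- holder_a: vial holder, 0.12 kg: white block 40 (x) by 34 (y) by 44 mm high with two black vial caps (up to 50 mm), and a steel lug 32 mm wide, 8 mm thick, along +x level with the block's underside; it ends in a 24 mm wide nose 60 mm from the origin. Origin: centre of the block's underside; z up. Take the block across its 34 mm (y). May be absent.
- holder_a_hole (a point): centre of the 12.5 mm upright hole through the lug of holder_a, at the lug's underside, 41 mm from the holder's origin along its +x
- holder_b: vial holder, 0.12 kg: white block 40 (x) by 34 (y) by 44 mm high with two black vial caps (up to 50 mm), and a steel lug 32 mm wide, 8 mm thick, along +x level with the block's underside; it ends in a 24 mm wide nose 60 mm from the origin. Origin: centre of the block's underside; z up. Take the block across its 34 mm (y). May be absent.
- holder_b_hole (a point): centre of the 12.5 mm upright hole through the lug of holder_b, at the lug's underside, 41 mm from the holder's origin along its +x
- holder_c: vial holder, 0.12 kg: white block 40 (x) by 34 (y) by 44 mm high with two black vial caps (up to 50 mm), and a steel lug 32 mm wide, 8 mm thick, along +x level with the block's underside; it ends in a 24 mm wide nose 60 mm from the origin. Origin: centre of the block's underside; z up. Take the block across its 34 mm (y). May be absent.
- holder_c_hole (a point): centre of the 12.5 mm upright hole through the lug of holder_c, at the lug's underside, 41 mm from the holder's origin along its +x
- pin_1: steel retaining pin, 65 mm: 9.6 mm shank with tapered nose to 33.5 mm below the origin, collar 24 mm wide, 4 mm thick, above it a round grip 16 mm thick to 31.5 mm above the origin. Origin: centre of the collar's underside; z from nose to grip. 0.05 kg. Starts upright in the pin stand; one or two are spare.
- pin_2: steel retaining pin, 65 mm: 9.6 mm shank with tapered nose to 33.5 mm below the origin, collar 24 mm wide, 4 mm thick, above it a round grip 16 mm thick to 31.5 mm above the origin. Origin: centre of the collar's underside; z from nose to grip. 0.05 kg. Starts upright in the pin stand; one or two are spare.
- pin_3: steel retaining pin, 65 mm: 9.6 mm shank with tapered nose to 33.5 mm below the origin, collar 24 mm wide, 4 mm thick, above it a round grip 16 mm thick to 31.5 mm above the origin. Origin: centre of the collar's underside; z from nose to grip. 0.05 kg. Starts upright in the pin stand; one or two are spare.
- pin_4: steel retaining pin, 65 mm: 9.6 mm shank with tapered nose to 33.5 mm below the origin, collar 24 mm wide, 4 mm thick, above it a round grip 16 mm thick to 31.5 mm above the origin. Origin: centre of the collar's underside; z from nose to grip. 0.05 kg. Starts upright in the pin stand; one or two are spare.
- pin_stand: wooden stand 36 (x) by 116 (y) by 38 mm high on the blue foot plate (26 mm high) of the retort stand, with four holes in a row along its y, 30 mm apart, at y = -45, -15, 15, 45 mm, for the retaining pins; origin at the centre of its underside; does not move
- changer: fixed base and hood of the sample changer; origin on the deck's axis at table height, z up; the opening looks along its -x, so a holder at the opening is pushed in along +x. The clear hood, 264 mm across, covers 240 degrees at the back, 36 to 115 mm high; its roof is open inside 80 mm radius. The 120 degree opening is clear.
- carousel (a joint): angle of the deck (232 mm across) in rad, counter-clockwise from above; starts between two stops. Sprung click stops at every multiple of 1.2566 (72 degrees), where one of the five places faces the opening: place 1 at 0, 5 at 1.2566, 4 at 2.5133. Turns either way, -9 to 9, against 0.05 N m, at a stop up to 0.25 N m; let go within 5 degrees of a stop it settles into it.
- handle (a point): middle of the index handle on the deck's axis, 137 mm up: a black bar 66 long, 16 thick and 32 mm high, top at 149 mm; turns with the deck and lies along the changer's x at angle 0. Grip it across the 16 mm and twist to turn the deck
- place_1 (a point): pin hole of place 1, 55 mm from the deck's axis, at the height (57 mm) of the seat that the lug slides on; turns with the deck. A place is a clevis: cheeks 34 mm apart, flaring beyond 72 mm from the axis; a bridge over the lug 42 to 68 mm from the axis, underside at 73, top at 81 mm; 12.5 mm holes in bridge and seat; a lip 3 mm high across the seat's outer end, 118 to 122 mm from the axis.
- place_2 (a point): pin hole of place 2, 55 mm from the deck's axis, at the height (57 mm) of the seat that the lug slides on; turns with the deck. Lugs go in radially, nose first, over the lip and under the bridge until the nose meets the hub; let down, the block (centre then 95 to 98 mm from the axis) stays behind the lip. A pin fully home has its collar on the bridge, its origin 81 mm up.
- place_3 (a point): pin hole of place 3, 55 mm from the deck's axis, at the height (57 mm) of the seat that the lug slides on; turns with the deck. Like places 1 and 2.
- place_4 (a point): pin hole of place 4, 55 mm from the deck's axis, at the height (57 mm) of the seat that the lug slides on; turns with the deck. Like places 1 and 2.
- place_5 (a point): pin hole of place 5, 55 mm from the deck's axis, at the height (57 mm) of the seat that the lug slides on; turns with the deck. Like places 1 and 2.
- load_mark (a point): fixed point in the opening, 55 mm from the deck's axis, 57 mm up: the pin hole of a place lies here when that place stands in its click stop at the opening
- microscope: fixed microscope to the left of the work, a tall obstacle: within 120 mm of its origin (at table height) it stands up to 344 mm high
- rack_a: fixed white test tube rack at the back left, an obstacle: within 95 mm of its origin (at table height) 119 mm high, its tubes up to 400 mm; behind and left of it is the wall

How it is judged:
At the end, for the whole second after the job is handed in: Each holder present: lug hole within 5 mm of a place's pin hole, a pin upright (0.12 rad) in it within 5 mm, collar within 4 mm of the bridge, more than 50 mm from the loading mark. The pin hole of some place is within 3.5 mm of the loading mark; all at rest ((distance between holder_a_hole and place_1 below 0.005 m or distance between holder_a_hole and place_2 below 0.005 m or distance between holder_a_hole and place_3 below 0.005 m or distance between holder_a_hole and place_4 below 0.005 m or distance between holder_a_hole and place_5 below 0.005 m) and ((horizontal distance between pin_1 and holder_a_hole below 0.005 m and angle between pin_1's own z axis and vertical below 0.12 rad and height (world z) of pin_1 between 0.078 and 0.085 m) or (horizontal distance between pin_2 and holder_a_hole below 0.005 m and angle between pin_2's own z axis and vertical below 0.12 rad and height (world z) of pin_2 between 0.078 and 0.085 m) or (horizontal distance between pin_3 and holder_a_hole below 0.005 m and angle between pin_3's own z axis and vertical below 0.12 rad and height (world z) of pin_3 between 0.078 and 0.085 m) or (horizontal distance between pin_4 and holder_a_hole below 0.005 m and angle between pin_4's own z axis and vertical below 0.12 rad and height (world z) of pin_4 between 0.078 and 0.085 m)) and horizontal distance between each of holder_a_hole, holder_b_hole, holder_c_hole and load_mark above 0.05 m and linear speed of each of holder_a, holder_b, holder_c below 0.03 m/s and (distance between holder_b_hole and place_1 below 0.005 m or distance between holder_b_hole and place_2 below 0.005 m or distance between holder_b_hole and place_3 below 0.005 m or distance between holder_b_hole and place_4 below 0.005 m or distance between holder_b_hole and place_5 below 0.005 m) and ((horizontal distance between pin_1 and holder_b_hole below 0.005 m and angle between pin_1's own z axis and vertical below 0.12 rad and height (world z) of pin_1 between 0.078 and 0.085 m) or (horizontal distance between pin_2 and holder_b_hole below 0.005 m and angle between pin_2's own z axis and vertical below 0.12 rad and height (world z) of pin_2 between 0.078 and 0.085 m) or (horizontal distance between pin_3 and holder_b_hole below 0.005 m and angle between pin_3's own z axis and vertical below 0.12 rad and height (world z) of pin_3 between 0.078 and 0.085 m) or (horizontal distance between pin_4 and holder_b_hole below 0.005 m and angle between pin_4's own z axis and vertical below 0.12 rad and height (world z) of pin_4 between 0.078 and 0.085 m)) and (distance between holder_c_hole and place_1 below 0.005 m or distance between holder_c_hole and place_2 below 0.005 m or distance between holder_c_hole and place_3 below 0.005 m or distance between holder_c_hole and place_4 below 0.005 m or distance between holder_c_hole and place_5 below 0.005 m) and ((horizontal distance between pin_1 and holder_c_hole below 0.005 m and angle between pin_1's own z axis and vertical below 0.12 rad and height (world z) of pin_1 between 0.078 and 0.085 m) or (horizontal distance between pin_2 and holder_c_hole below 0.005 m and angle between pin_2's own z axis and vertical below 0.12 rad and height (world z) of pin_2 between 0.078 and 0.085 m) or (horizontal distance between pin_3 and holder_c_hole below 0.005 m and angle between pin_3's own z axis and vertical below 0.12 rad and height (world z) of pin_3 between 0.078 and 0.085 m) or (horizontal distance between pin_4 and holder_c_hole below 0.005 m and angle between pin_4's own z axis and vertical below 0.12 rad and height (world z) of pin_4 between 0.078 and 0.085 m)) and horizontal distance between any of place_1, place_2, place_3, place_4, place_5 and load_mark below 0.0035 m and velocity of joint carousel between -0.05 and 0.05 rad/s); the robot touches nothing.
Of holder_a, holder_b, holder_c only 2 to 3 are there at a start; the rules pass over those that are not, and their reading is None.
At some moment in a run one of holder_a, holder_b, holder_c may be knocked a few centimetres aside while the robot is not near it.
It also fails if it takes over 210 s, if anything falls off the work surface, if the arm or the gripper's body presses on something with over 40 N, if the wrist force passes 120 N, or if a joint passes its speed limit or range.

## Working session

There is one attempt and no reset: what is moved stays moved. The work goes in short steps, Python scripts to look and compute and a tool call to move; the robot and the scene stay as the last step left them, time stands still between calls to the robot, and variables do not carry over. Pictures are saved under pics/ and viewed, and the job is handed in when it is done.

Besides the shell and the picture viewer there is one more tool, called after "Call:" in YAML: its name, and indented under it one key for each argument. move_arm: Moves the arm, as the interface text tells. Its arguments: {"type":"object","properties":{"increments":{"type":"array"},"gripper":{"type":"number"}},"required":["increments"]}

```bash
mkdir -p pics
python3 - <<'E'
from bench import get_obs, viewer, workorder, ctrl
import cv2,numpy as np
print(get_obs()); print(ctrl.grip_point_offset)
for n in("scene","top"):
    c=viewer.get_calibration(n); print(n,c)
    p,d=viewer.camera(n)
    np.savez(f"{n}0.npz",p=p,d=d)
    cv2.imwrite(f"pics/{n}0.png",p[:,:,::-1])
E
```

```text
{'time_s': 0.0, 'q': array([-1.47232228e+00,  1.81555254e-01,  1.60802045e+00, -2.47111440e-05,
        1.35380346e+00, -2.06304580e-01]), 'dq': array([-0.00098038,  0.00051974,  0.0012401 ,  0.00112163,  0.00110469,
        0.00096471]), 'joint_efforts': array([-4.40492313e-04, -4.44876373e+01, -3.51337552e+01, -2.23522425e-04,
        9.15024604e-03, -3.37586556e-06]), 'eef_pos': array([ 0.17249733, -0.54792603,  0.23037016]), 'eef_rot': array([-6.56688564e-04,  8.06252463e-01, -5.91570932e-01, -6.05648418e-04]), 'wrist_force': array([-0.38560948, -0.1760909 ,  0.32792293]), 'torque': array([-0.04209818,  0.01874545,  0.02858379]), 'opening': 0.9998475811206545}
0.0187
scene {'intrinsics': array([[469.20082908,   0.        , 275.92917898],
       [  0.        , 469.20082908, 205.43288689],
       [  0.        ,   0.        ,   1.        ]]), 'origin': array([0.27865796, 0.47688936, 0.88406978]), 'attitude': array([-0.19894085, -0.09275776,  0.37462466,  0.90081901])}
top {'intrinsics': array([[409.64646707,   0.        , 280.47083684],
       [  0.        , 409.64646707, 208.36205057],
       [  0.        ,   0.        ,   1.        ]]), 'origin': array([ 0.484559  , -0.21869393,  1.2016007 ]), 'attitude': array([-0.70484741, -0.03575167,  0.04814819,  0.70681943])}
```

View pics/scene0.png

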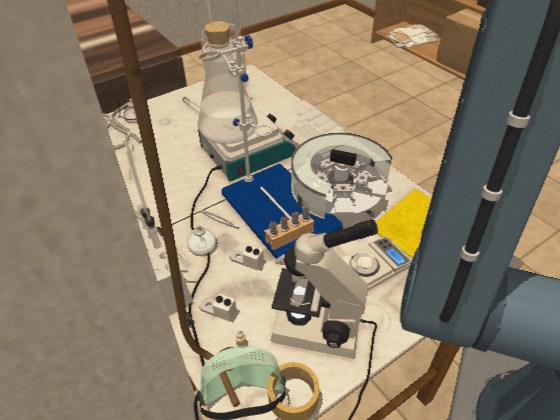

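View pics/top0.png

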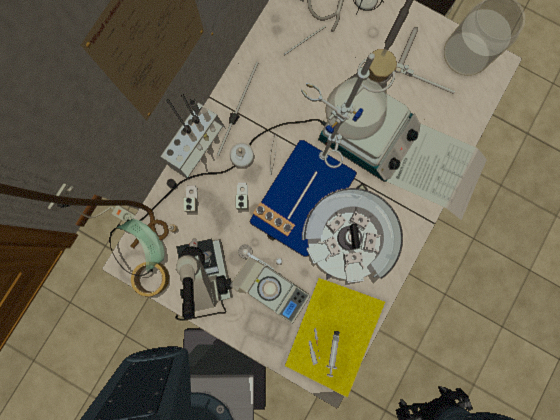

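Two holders are visible (top: (190,198) and (241,195)), the stand is at (272,220) and the changer at (352,237). Next I'll build helpers and zoom in.

```bash
cat > h.py <<'E'
import numpy as np,cv2
from bench import get_obs, viewer, workorder, ctrl
from scipy.spatial.transform import Rotation as R
def cal(n):
    c=viewer.get_calibration(n); w,x,y,z=c["attitude"]
    return c["intrinsics"],np.array(c["origin"]),R.from_quat([x,y,z,w]).as_matrix()
def ray(n,u,v,z):
    K,o,M=cal(n); d=M@np.array([(u-K[0,2])/K[0,0],-(v-K[1,2])/K[1,1],-1]); return o+d*(z-o[2])/d[2]
def proj(n,P):
    K,o,M=cal(n); p=M.T@(np.array(P)-o); return np.array([K[0,2]+K[0,0]*p[0]/-p[2],K[1,2]-K[1,1]*p[1]/-p[2]])
def pts(n,d):
    K,o,M=cal(n); v,u=np.mgrid[:420,:560]
    c=np.stack([(u-K[0,2])/K[0,0]*d,-(v-K[1,2])/K[1,1]*d,-d],-1)
    return c@M.T+o
def shot(n,name,box=None,s=1):
    p,d=viewer.camera(n); q=p[:,:,::-1]
    if box: u0,v0,u1,v1=box;q=q[v0:v1,u0:u1]
    if s!=1:q=cv2.resize(q,None,fx=s,fy=s,interpolation=cv2.INTER_CUBIC)
    cv2.imwrite(f"pics/{name}.png",q); return p,d
E
python3 - <<'E'
from h import *
for n,box in(("top",(150,130,420,320)),("scene",(170,110,430,330))):
    p=np.load(n+"0.npz")["p"][:,:,::-1]; u0,v0,u1,v1=box
    cv2.imwrite(f"pics/{n}z.png",cv2.resize(p[v0:v1,u0:u1],None,fx=2.9,fy=2.7 if 0 else 2.9,interpolation=cv2.INTER_CUBIC)[:600])
d=np.load("top0.npz")["d"];P=pts("top",d)
for u,v in((190,198),(241,195),(272,220),(352,237),(300,180),(200,280),(190,150),(220,230)):print(u,v,P[v,u].round(3))
E
```

```text
190 198 [0.653 0.018 0.045]
241 195 [ 0.66  -0.127  0.052]
272 220 [ 0.587 -0.215  0.069]
352 237 [ 0.536 -0.423  0.142]
300 180 [ 0.707 -0.297  0.03 ]
200 280 [ 0.433 -0.049  0.24 ]
190 150 [0.772 0.005 0.123]
220 230 [ 0.564 -0.063  0.003]
```

View pics/topz.png

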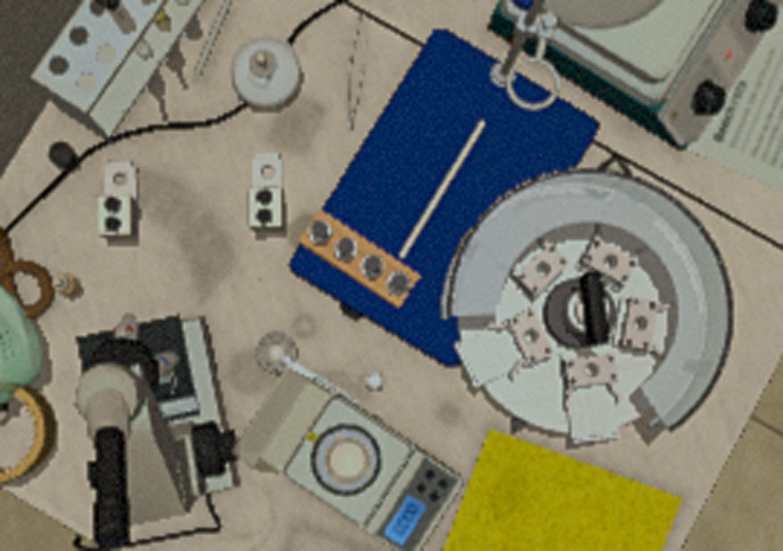

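View pics/scenez.png

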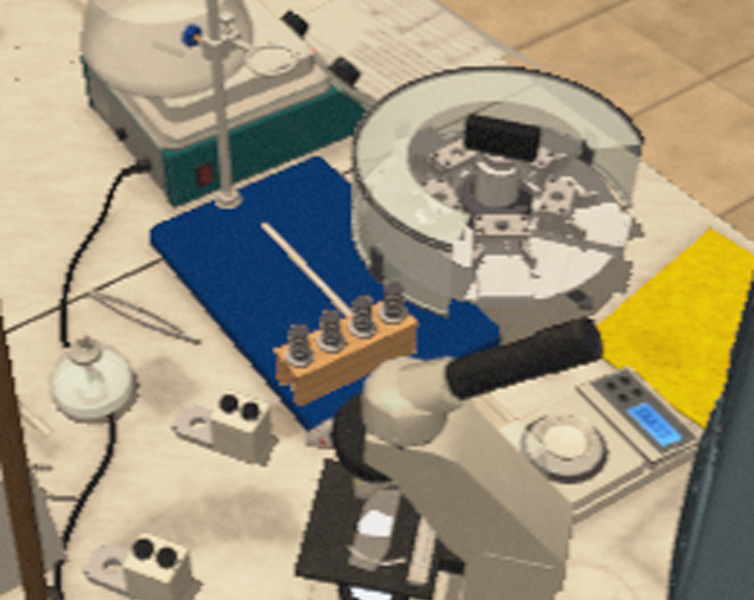

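Run:
```python
from h import *
def rect(m,zz,n="top"):
    k,l,st,ce=cv2.connectedComponentsWithStats(m.astype(np.uint8)); 
    return [(st[i],ce[i]) for i in range(1,k)]
D=np.load("top0.npz");p=D["p"].astype(int);d=D["d"];P=pts("top",d);Z=P[...,2]
hsv=cv2.cvtColor(D["p"],cv2.COLOR_RGB2HSV)
v,u=np.mgrid[:420,:560]
# hood ring
near=np.hypot(P[...,0]-.536,P[...,1]+.423)<.17
m=near&(Z>.108)&(Z<.122)
print("hood px",m.sum())
h=P[m][:,:2]
from scipy.optimize import least_squares
c=np.array([.536,-.423]);r=np.hypot(*(h-c).T);print("r range",np.percentile(r,[1,10,50,90,99]))
cv2.imwrite("pics/m1.png",cv2.resize((m*255).astype(np.uint8)[130:320,150:420],None,fx=2.5,fy=2.5))
# handle
m=near&(Z>.138)&(Z<.16)&(p.max(2)<80)
print("handle",m.sum(),Z[m].mean())
(cu,cv_),(w,hh),a=cv2.minAreaRect(np.argwhere(m)[:,::-1].astype(np.float32))
print(cu,cv_,w,hh,a,ray("top",cu,cv_,.149))
b=cv2.boxPoints(((cu,cv_),(w,hh),a));print([ray("top",*q,.149)[:2].round(4) for q in b])
# stand
m=(hsv[...,0]>8)&(hsv[...,0]<22)&(hsv[...,1]>100)&(Z>.05)&(Z<.075)&(u>240)&(u<310)&(v>190)&(v<250)
print("stand",m.sum(),np.median(Z[m]))
r_=cv2.minAreaRect(np.argwhere(m)[:,::-1].astype(np.float32));print(r_)
print([ray("top",*q,.064)[:2].round(4) for q in cv2.boxPoints(r_)],ray("top",*r_[0],.064))
m=(Z>.08)&(Z<.12)&(u>240)&(u<310)&(v>190)&(v<250)
for s,ce in rect(m,0): print("pin",s,ce,Z[int(ce[1]),int(ce[0])],ray("top",*ce,.0955))
# holders
for x,y in((190,198),(241,195)):
    w=(abs(u-x)<25)&(abs(v-y)<30)
    m=w&(Z>.035); q=P[m]
    r_=cv2.minAreaRect(np.argwhere(m)[:,::-1].astype(np.float32));print("hold",m.sum(),r_,np.median(q[:,2]))
    print([ray("top",*t,.044)[:2].round(4) for t in cv2.boxPoints(r_)],ray("top",*r_[0],.044))
    m=w&(p.max(2)<70)&(Z>.03)
    for s,ce in rect(m,0): print("cap",s[4],ce,ray("top",*ce,.05))
```

```text
hood px 3159
r range [0.01079915 0.08953076 0.11197212 0.13198238 0.13889918]
handle 161 0.149620426459207
355.0567626953125 235.92579650878906 24.450284957885742 6.740348815917969 82.40535736083984 [ 0.53826958 -0.42928654  0.149     ]
[array([ 0.5684, -0.4172]), array([ 0.5707, -0.4346]), array([ 0.5083, -0.4413]), array([ 0.5061, -0.424 ])]
stand 307 0.06586277216205083
((273.3461608886719, 218.7307586669922), (41.32516098022461, 13.035452842712402), 33.690067291259766)
[array([ 0.6082, -0.1609]), array([ 0.6387, -0.181 ]), array([ 0.5742, -0.2769]), array([ 0.544 , -0.2566])] [ 0.59116633 -0.21895838  0.064     ]
pin [257 206   6   7  34] [259.58823529 208.67647059] 0.09797149687890472 [ 0.61572527 -0.18162449  0.0955    ]
pin [266 212   6   7  31] [268.80645161 214.77419355] 0.09815508767690506 [ 0.59902032 -0.20665446  0.0955    ]
pin [304 214   6  25 108] [306.99074074 228.64814815] 0.11474278547376571 [ 0.56106112 -0.30995742  0.0955    ]
pin [275 218   7   7  32] [278.09375 220.78125] 0.0957921349344315 [ 0.58260749 -0.23180341  0.0955    ]
pin [285 224   6   7  32] [287.281
[... 861 characters left out ...]
118 200.        ] [0.64618035 0.02121401 0.05      ]
cap 15 [188.4 206.6] [0.62737684 0.02065455 0.05      ]
hold 330 ((241.44139099121094, 199.4527130126953), (47.86888885498047, 45.45413589477539), 83.8844985961914) 0.05422054081643679
[array([ 0.7103, -0.0558]), array([ 0.7244, -0.1851]), array([ 0.5871, -0.1998]), array([ 0.5737, -0.0722])] [ 0.64838617 -0.12817821  0.044     ]
cap 14 [240.71428571 197.5       ] [ 0.65313108 -0.12654697  0.05      ]
cap 15 [240.53333333 204.13333333] [ 0.63416448 -0.12618084  0.05      ]
cap 1 [241. 208.] [ 0.62313965 -0.12758308  0.05      ]
cap 1 [247. 208.] [ 0.62311016 -0.14452417  0.05      ]
cap 2 [261.5 211. ] [ 0.61449641 -0.18551503  0.05      ]
```

View pics/m1.png

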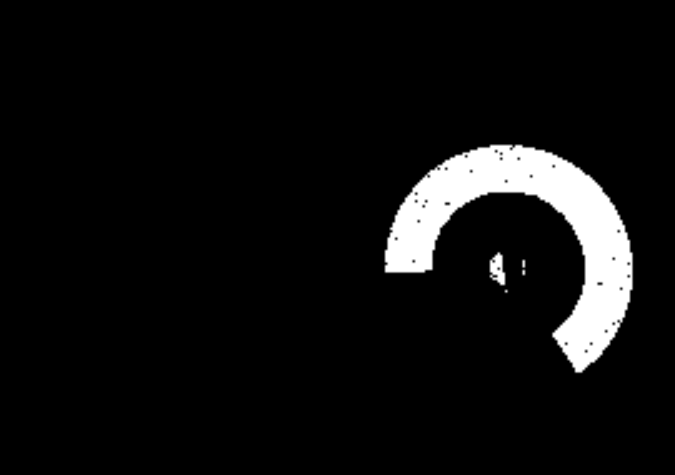

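Run:
```python
from h import *
from scipy.optimize import least_squares
D=np.load("top0.npz");p=D["p"].astype(int);d=D["d"];P=pts("top",d);Z=P[...,2]
near=np.hypot(P[...,0]-.536,P[...,1]+.423)<.17
m=near&(Z>.108)&(Z<.122)
m=cv2.morphologyEx(m.astype(np.uint8),cv2.MORPH_CLOSE,np.ones((3,3)))
k,l,st,ce=cv2.connectedComponentsWithStats(m);i=1+st[1:,4].argmax();m=(l==i).astype(np.uint8)
c,_=cv2.findContours(m,cv2.RETR_EXTERNAL,cv2.CHAIN_APPROX_NONE);q=c[0][:,0]
W=np.array([ray("top",*t,.115)[:2] for t in q])
cc=np.array([.537,-.429])
for it in range(5):
    r=np.hypot(*(W-cc).T)
    o=W[r>.122]
    o=o[abs(np.hypot(*(o-cc).T)-np.median(np.hypot(*(o-cc).T)))<.006]
    s=least_squares(lambda x:np.hypot(*(o-x[:2]).T)-x[2],[*cc,.132]).x;cc=s[:2]
print("outer",s,np.std(np.hypot(*(o-cc).T)))
r=np.hypot(*(W-cc).T)
o=W[abs(r-.08)<.006];print("inner",least_squares(lambda x:np.hypot(*(o-x[:2]).T)-x[2],[*cc,.08]).x)
e=W[(r>.09)&(r<.122)];a=np.degrees(np.arctan2(*(e-cc).T[::-1]));print(np.sort(a).round(1))
# holders
v,u=np.mgrid[:420,:560]
for x,y in((190,201),(241,199)):
    w=(abs(u-x)<15)&(abs(v-y)<14)
    m=w&(Z>.03)&(Z<.06)
    r_=cv2.minAreaRect(np.argwhere(m)[:,::-1].astype(np.float32))
    print("hold",m.sum(),r_,np.median(Z[m]))
    b=[ray("top",*t,.044)[:2] for t in cv2.boxPoints(r_)]
    print(np.array(b).round(4).tolist(),np.mean(b,0), np.linalg.norm(b[0]-b[1]),np.linalg.norm(b[1]-b[2]))
    g=p[y-35:y+12,x-12:x+12].sum(2)//3
    print(np.median(Z[y-35:y-14,x-12:x+12]))
    np.set_printoptions(linewidth=200);print(g[:26])
```

```text
outer [ 0.53870343 -0.43111399  0.13051313] 0.0008565899644186443
inner [ 0.53815048 -0.43033115  0.08308252]
[-148.  -148.  -147.9 -147.6 -147.5 -147.5 -147.2 -147.2 -147.1 -147.1
   91.8   91.9   91.9   92.    92.    92.1   92.1   92.2   92.2   92.3
   92.4   92.5]
hold 190 ((189.0, 204.0), (14.0, 12.0), 90.0) 0.04595604105840856
[[0.6557, 0.0378], [0.6556, 0.0038], [0.6155, 0.003], [0.6156, 0.0369]] [0.63559634 0.02037012] 0.034008021912045855 0.04009729236515472
0.004532176571375834
[[159 161 150 101 104 149 155 153 151 150 152 153 153 152 153 155 146 103 123 129 135 140 141 141]
 [155 158 125  83 133 155 150 151 149 155 151 154 156 154 150 142  97 128 134 135 140 146 141 139]
 [101 122  73 119 152 156 152 154 153 154 150 149 150 151 124 110  89 131 129 133 141 144 144 143]
 [ 64  70  74 152 158 154 153 151 147 155 150 155 153 153 126  98 124 129 130 138 141 143 142 143]
 [ 62  67  64  98 153 154 153 153 153 151 153 154 153 141  90 121 126 129 138 136 141 143 143 143]
 [ 59  63  64  66 110 150 156 154 150 152 153 153 149 111  86 128 125 133 136 134 136 141 142 145]
 [ 85  66  68 
[... 4071 characters left out ...]
9 137]
 [149 152 152 150 153 147 148 150 152 169 172 172 172 175 171 174 170 111 144 149 146 146 142 140]
 [148 152 153 155 151 149 148 150 157 169 167 167 168 170 171 172 167 111 150 148 146 150 148 149]
 [151 148 154 153 151 150 151 152 171 173 171 171 173 168 170 171 172 168 147 154 148 155 153 152]
 [151 148 151 155 155 155 150 154 171 173 172 166 162 155 166 173 175 169 146 153 154 156 152 154]
 [149 151 149 156 156 155 153 152 171 175 170 147  97  99 123 164 175 171 145 152 152 156 154 149]
 [151 147 150 154 155 154 150 152 173 171 166 106 151 155 148 143 169 170 147 154 155 154 156 154]
 [152 151 151 151 156 151 148 152 172 177 171 106 157 157 157 150 172 172 146 155 153 155 150 152]]
```

```bash
cat >> h.py <<'E'
AX=np.array([.5385,-.4307]); OPEN=152.25   # changer axis, outward direction of opening deg
def wrap(a,p=180): return (a+p/2)%p-p/2
def go(x,y,z,jaw,flip=True):
    "increments in tool axes from the measured pose; jaw = world angle (deg) of tool x, mod 180"
    o=get_obs(); p=np.array(o["eef_pos"]); w,a,b,c=o["eef_rot"]; M=R.from_quat([a,b,c,w]).as_matrix()
    yaw=np.degrees(np.arctan2(M[1,0],M[0,0])); dd=wrap(jaw-yaw,180 if flip else 360)
    t=M.T@(np.array([x,y,z])-p)
    print("from",p.round(4),"yaw %.1f"%yaw,"q5 %.2f"%o["q"][5],"-> tx %.4f ty %.4f tz %.4f turn %.1f"%(*t,-dd), "dist %.3f rows %.1f / %.1f"%(np.linalg.norm(t),np.linalg.norm(t)/.0417,abs(dd)/7.16),"F",np.round(o["wrist_force"],1),"open %.3f"%o["opening"],"t %.1f"%o["time_s"])
    return t,-dd
E
python3 - <<'E'
from h import *
go(.5385,-.4305,.23,96.1)
go(.5385,-.4305,.121,96.1)
D=np.load("top0.npz");p=D["p"];print(p[235:237,340:360].sum(2)//3)
E
```

```text
from [ 0.1725 -0.548   0.2305] yaw -72.5 q5 -0.21 -> tx -0.0022 ty -0.3843 tz 0.0006 turn 11.4 dist 0.384 rows 9.2 / 1.6 F [-0.8  0.9 -0.5] open 0.998 t 0.1
from [ 0.1725 -0.548   0.2305] yaw -72.5 q5 -0.21 -> tx -0.0021 ty -0.3843 tz 0.1096 turn 11.4 dist 0.400 rows 9.6 / 1.6 F [-0.8  0.9 -0.5] open 0.998 t 0.1
[[ 80  74  76  71  65  86 185 180 125 162 177  58   0  19  42  37  32  24
   70 185]
 [ 81  74  74  75  62  84 186 179  97 164 178  53   0  23  46  43  39  15
   66 177]]
```

Call:
move_arm:
  increments:
    - {"tx": -0.0005,"ty": -0.03,"turn": 2}
    - {"tx": -0.001,"ty": -0.07,"turn": 5}
    - {"tx": -0.001,"ty": -0.11,"turn": 8}
    - {"tx": -0.001,"ty": -0.15,"turn": 11.4}
    - {"tx": -0.0015,"ty": -0.19,"turn": 11.4}
    - {"tx": -0.002,"ty": -0.23,"turn": 11.4}
    - {"tx": -0.002,"ty": -0.27,"turn": 11.4}
    - {"tx": -0.002,"ty": -0.31,"turn": 11.4}
    - {"tx": -0.002,"ty": -0.345,"turn": 11.4}
    - {"tx": -0.002,"ty": -0.37,"turn": 11.4}
    - {"tx": -0.002,"ty": -0.384,"turn": 11.4}
    - {"tx": -0.002,"ty": -0.384,"turn": 11.4}
    - {"tx": -0.002,"ty": -0.384,"turn": 11.4}

```text
validation failed for argument at $.in...
```

Run:
```python
from h import *
go(.5385,-.4305,.121,96.1)
shot("top","t1",(230,110,430,310),3)
shot("scene","s1",(170,60,430,280),2.6)
```

```text
from [ 0.1725 -0.548   0.2305] yaw -72.5 q5 -0.21 -> tx -0.0021 ty -0.3843 tz 0.1096 turn 11.4 dist 0.400 rows 9.6 / 1.6 F [-0.8  0.9 -0.5] open 0.998 t 0.1
```

View pics/s1.png

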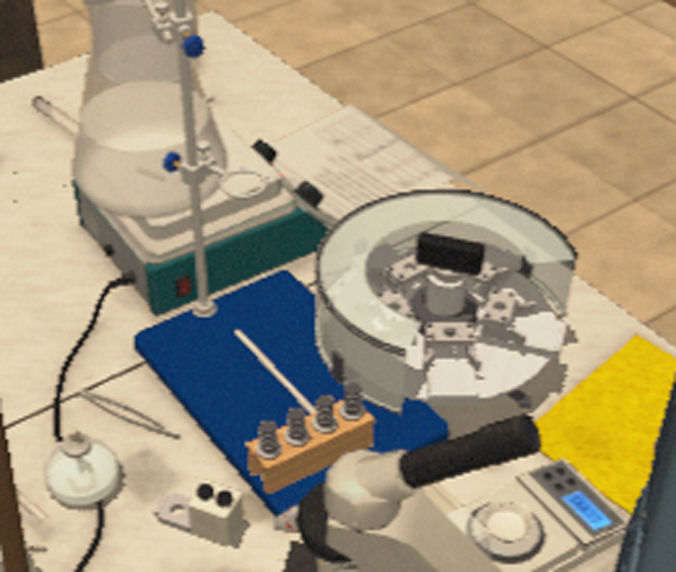

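View pics/t1.png

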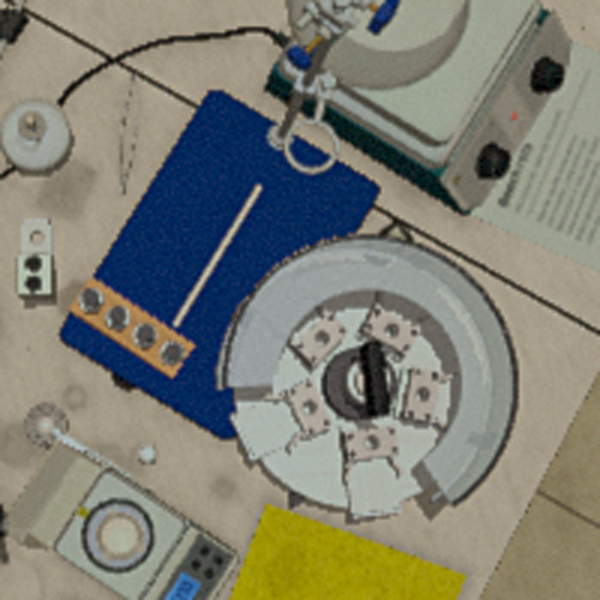

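The call was refused as invalid, so nothing moved. I'll give all four keys in each row.

Call:
move_arm:
  increments:
    - {"tx": -0.0005,"ty": -0.03,"tz": 0,"turn": 2}
    - {"tx": -0.001,"ty": -0.07,"tz": 0,"turn": 5}
    - {"tx": -0.001,"ty": -0.11,"tz": 0,"turn": 8}
    - {"tx": -0.001,"ty": -0.15,"tz": 0,"turn": 11.4}
    - {"tx": -0.002,"ty": -0.19,"tz": 0,"turn": 11.4}
    - {"tx": -0.002,"ty": -0.23,"tz": 0,"turn": 11.4}
    - {"tx": -0.002,"ty": -0.27,"tz": 0,"turn": 11.4}
    - {"tx": -0.002,"ty": -0.31,"tz": 0,"turn": 11.4}
    - {"tx": -0.002,"ty": -0.345,"tz": 0,"turn": 11.4}
    - {"tx": -0.002,"ty": -0.37,"tz": 0,"turn": 11.4}
    - {"tx": -0.002,"ty": -0.384,"tz": 0,"turn": 11.4}
    - {"tx": -0.002,"ty": -0.384,"tz": 0,"turn": 11.4}
    - {"tx": -0.002,"ty": -0.384,"tz": 0,"turn": 11.4}

```text
time_s: 1.28
eef_pos: [0.538, -0.4312, 0.2307]
eef_rot: [0.0, 0.744, -0.668, -0.001]
wrist_force: [-0.1, 0.4, 0.8]
opening: 0.997
```

Run:
```python
from h import *
go(.5385,-.4305,.121,96.1)
shot("scene","s2",(170,60,430,280),2.6)
p,d=shot("top","t2")
```

```text
from [ 0.538  -0.4312  0.2307] yaw -83.9 q5 0.62 -> tx -0.0006 ty -0.0007 tz 0.1097 turn 0.0 dist 0.110 rows 2.6 / 0.0 F [-0.1  0.4  0.8] open 0.997 t 1.3
```

View pics/s2.png

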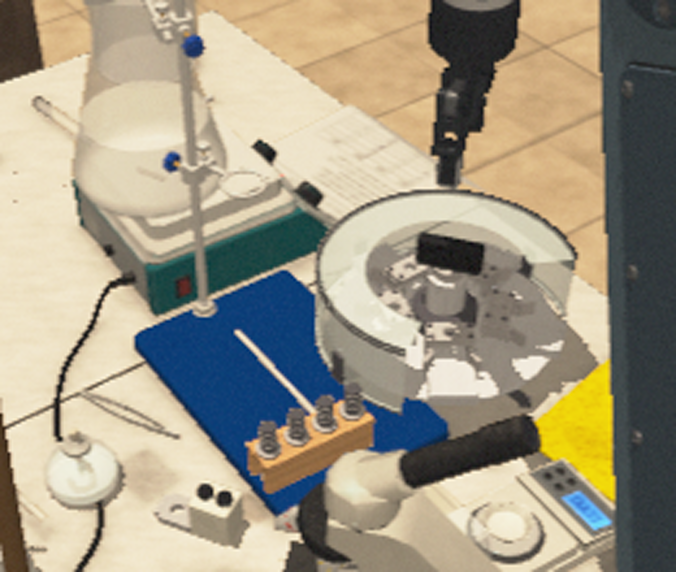

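View pics/t2.png

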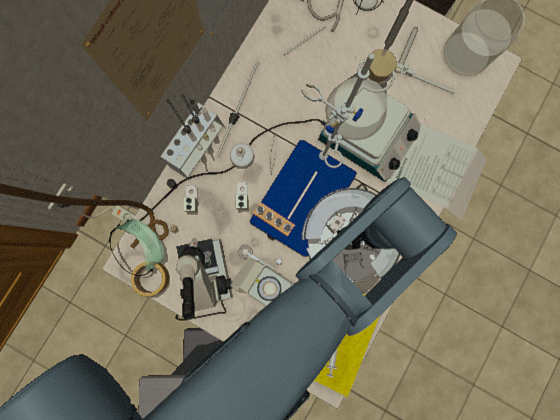

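Only two holders are present, and the open gripper stands above the handle. Descending to grip it.

Call:
move_arm:
  increments:
    - {"tx": 0,"ty": -0.0005,"tz": 0.02,"turn": 0}
    - {"tx": -0.0005,"ty": -0.0005,"tz": 0.05,"turn": 0}
    - {"tx": -0.0005,"ty": -0.0005,"tz": 0.08,"turn": 0}
    - {"tx": -0.0005,"ty": -0.0005,"tz": 0.1,"turn": 0}
    - {"tx": -0.0005,"ty": -0.0005,"tz": 0.11,"turn": 0}
    - {"tx": -0.0005,"ty": -0.0005,"tz": 0.11,"turn": 0}

```text
time_s: 1.88
eef_pos: [0.5361, -0.4304, 0.1183]
eef_rot: [-0.0, 0.743, -0.669, -0.003]
wrist_force: [-0.1, 0.1, 0.8]
opening: 0.999
```

Call:
move_arm:
  increments:
    - {"tx": 0,"ty": 0,"tz": 0,"turn": 0}
    - {"tx": 0,"ty": 0,"tz": 0,"turn": 0}
    - {"tx": 0,"ty": 0,"tz": 0,"turn": 0}
    - {"tx": 0,"ty": 0,"tz": 0,"turn": 0}
    - {"tx": 0,"ty": 0,"tz": 0,"turn": 0}
    - {"tx": 0,"ty": 0,"tz": 0,"turn": 0}
    - {"tx": 0,"ty": 0,"tz": 0,"turn": 0}
    - {"tx": 0,"ty": 0,"tz": 0,"turn": 0}
  gripper: 0

```text
time_s: 2.55
eef_pos: [0.539, -0.4294, 0.1226]
eef_rot: [-0.001, 0.744, -0.668, -0.001]
wrist_force: [-2.4, 6.5, 7.2]
opening: 0.17
```

Call:
move_arm:
  increments:
    - {"tx": 0,"ty": 0,"tz": 0,"turn": 4}
    - {"tx": 0,"ty": 0,"tz": 0,"turn": 8}
    - {"tx": 0,"ty": 0,"tz": 0,"turn": 12}
    - {"tx": 0,"ty": 0,"tz": 0,"turn": 16}
    - {"tx": 0,"ty": 0,"tz": 0,"turn": 20}
    - {"tx": 0,"ty": 0,"tz": 0,"turn": 24}
    - {"tx": 0,"ty": 0,"tz": 0,"turn": 28}
    - {"tx": 0,"ty": 0,"tz": 0,"turn": 31}
    - {"tx": 0,"ty": 0,"tz": 0,"turn": 33}
    - {"tx": 0,"ty": 0,"tz": 0,"turn": 34}
    - {"tx": 0,"ty": 0,"tz": 0,"turn": 34}
    - {"tx": 0,"ty": 0,"tz": 0,"turn": 34}
    - {"tx": 0,"ty": 0,"tz": 0,"turn": 34}

```text
time_s: 3.63
eef_pos: [0.5388, -0.4304, 0.1226]
eef_rot: [0.0, -0.516, 0.857, 0.0]
wrist_force: [-3.1, 3.5, 7.0]
opening: 0.172
```

Run:
```python
from h import *
go(.5385,-.4305,.121,OPEN-90)
print(get_obs()["torque"])
```

```text
from [ 0.5388 -0.4304  0.1226] yaw -117.9 q5 1.21 -> tx 0.0002 ty 0.0002 tz 0.0016 turn -0.2 dist 0.002 rows 0.0 / 0.0 F [-3.1  3.5  7. ] open 0.172 t 3.6
[5.53492654e-01 3.18498634e-01 3.38093509e-04]
```

Call:
move_arm:
  increments:
    - {"tx": 0,"ty": 0,"tz": 0,"turn": 0}
    - {"tx": 0,"ty": 0,"tz": 0,"turn": 0}
    - {"tx": 0,"ty": 0,"tz": 0,"turn": 0}
    - {"tx": 0,"ty": 0,"tz": 0,"turn": 0}
    - {"tx": 0,"ty": 0,"tz": 0,"turn": 0}
    - {"tx": 0,"ty": 0,"tz": -0.03,"turn": 0}
    - {"tx": 0,"ty": 0,"tz": -0.07,"turn": 0}
    - {"tx": 0,"ty": 0,"tz": -0.1,"turn": 0}
    - {"tx": 0,"ty": 0,"tz": -0.11,"turn": 0}
    - {"tx": 0,"ty": 0,"tz": -0.11,"turn": 0}
  gripper: 1

```text
time_s: 4.47
eef_pos: [0.5402, -0.4325, 0.2361]
eef_rot: [0.001, -0.516, 0.857, -0.004]
wrist_force: [-0.2, -0.8, -0.5]
opening: 0.996
```

Run:
```python
from h import *
go(.645,-.127,.25,90)
```

```text
from [ 0.5402 -0.4325  0.2361] yaw -117.9 q5 1.21 -> tx -0.3189 ty 0.0504 tz -0.0151 turn -27.9 dist 0.323 rows 7.8 / 3.9 F [-0.2 -0.8 -0.5] open 0.996 t 4.5
```

Run:
```python
from h import *
print(ray("top",322.7,155,.03))
```

```text
[ 0.78162518 -0.36396036  0.03      ]
```

Call:
move_arm:
  increments:
    - {"tx": -0.02,"ty": 0.003,"tz": -0.002,"turn": -5}
    - {"tx": -0.06,"ty": 0.01,"tz": -0.005,"turn": -10}
    - {"tx": -0.1,"ty": 0.016,"tz": -0.01,"turn": -16}
    - {"tx": -0.14,"ty": 0.022,"tz": -0.015,"turn": -22}
    - {"tx": -0.18,"ty": 0.028,"tz": -0.015,"turn": -28}
    - {"tx": -0.22,"ty": 0.035,"tz": -0.015,"turn": -28}
    - {"tx": -0.26,"ty": 0.041,"tz": -0.015,"turn": -28}
    - {"tx": -0.29,"ty": 0.046,"tz": -0.015,"turn": -28}
    - {"tx": -0.31,"ty": 0.049,"tz": -0.015,"turn": -28}
    - {"tx": -0.319,"ty": 0.0505,"tz": -0.015,"turn": -28}
    - {"tx": -0.319,"ty": 0.0505,"tz": -0.015,"turn": -28}
    - {"tx": -0.319,"ty": 0.0505,"tz": -0.015,"turn": -28}

```text
time_s: 5.47
eef_pos: [0.643, -0.1257, 0.2449]
eef_rot: [0.001, 0.708, -0.707, -0.001]
wrist_force: [1.0, -0.7, 1.0]
opening: 1.001
```

Run:
```python
from h import *
go(.645,-.127,.15,90)
shot("scene","s3",(170,60,430,280),2.6)
p,d=shot("top","t3",(230,110,430,310),3)
```

```text
from [ 0.643  -0.1257  0.2449] yaw -89.9 q5 1.20 -> tx 0.0013 ty -0.0022 tz 0.0949 turn 0.1 dist 0.095 rows 2.3 / 0.0 F [ 1.  -0.7  1. ] open 1.001 t 5.5
```

View pics/s3.png

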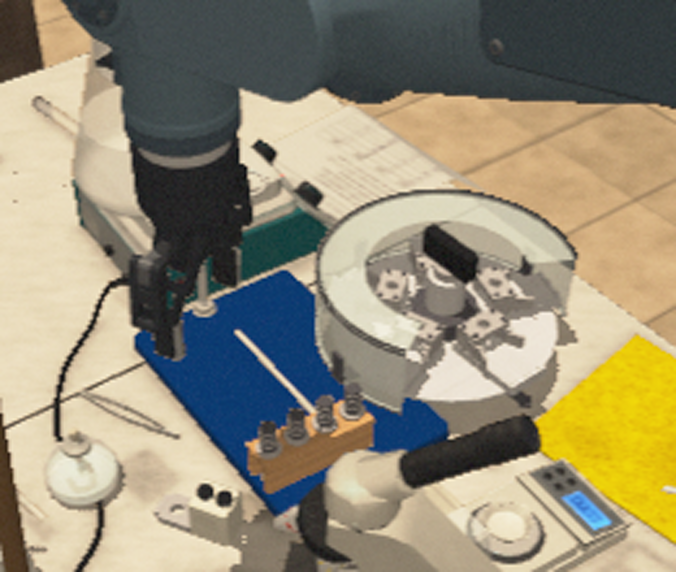

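View pics/t3.png

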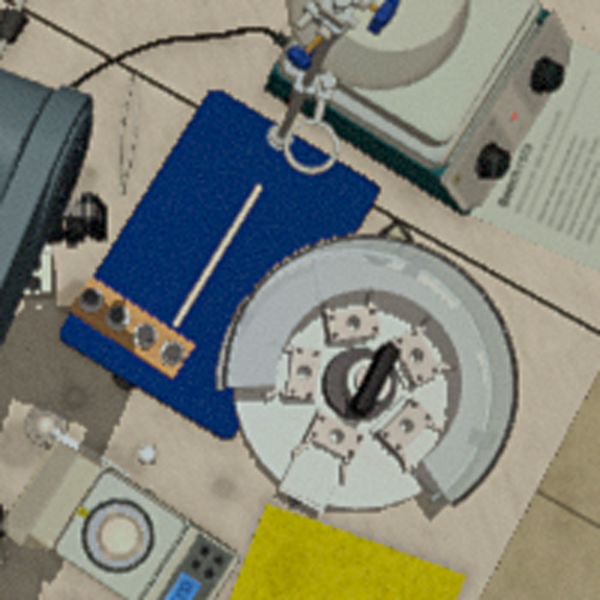

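```bash
cat >> h.py <<'E'
from scipy.optimize import least_squares
def deck(p,d):
    """axis and deck angle (mod 72) from the bridge plates' pixels at 81 mm, and the handle"""
    P=pts("top",d);Z=P[...,2];q=p.astype(int)
    near=np.hypot(P[...,0]-AX[0],P[...,1]-AX[1])<.08
    m=near&(Z>.138)&(Z<.16)&(q.max(2)<90)
    if m.sum()>60:
        r=cv2.minAreaRect(np.argwhere(m)[:,::-1].astype(np.float32)); b=np.array([ray("top",*t,.149)[:2] for t in cv2.boxPoints(r)])
        e=max([b[1]-b[0],b[2]-b[1]],key=np.linalg.norm); print("handle",b.mean(0).round(4),"dir %.1f"%wrap(np.degrees(np.arctan2(e[1],e[0]))),m.sum())
E
python3 - <<'E'
from h import *
p,d=viewer.camera("top"); np.savez("top3.npz",p=p,d=d); deck(p,d)
g=cv2.cvtColor(p,cv2.COLOR_RGB2GRAY).astype(float)
H=[]
for u,v in((341.7,256),(347.3,217.3),(369,228.3),(365.7,252.3),(331,234)):
    u0,v0=int(round(u)),int(round(v)); w=g[v0-3:v0+4,u0-3:u0+4]; t=np.clip(np.median(g[v0-5:v0+6,u0-5:u0+6])-15-w,0,None)
    yy,xx=np.mgrid[-3:4,-3:4]; U=u0+(t*xx).sum()/t.sum();V=v0+(t*yy).sum()/t.sum(); X=ray("top",U,V,.081)[:2];H.append(X);print(U,V,X)
H=np.array(H)
s=least_squares(lambda x:np.hypot(*(H-x[:2]).T)-.055,AX);print(s.x,s.fun)
print(np.degrees(np.arctan2(*(H-s.x).T[::-1])))
E
```

```text
handle [ 0.5382 -0.4292] dir -27.8 162
342.31666666666666 254.75972222222222 [ 0.49055711 -0.40674439]
347.53319057815844 216.78372591006425 [ 0.59451215 -0.42342665]
368.70628571428574 227.76342857142856 [ 0.56405438 -0.48112491]
365.4115432873275 251.1819322459222 [ 0.5000307  -0.47020534]
331.18060606060607 233.08727272727273 [ 0.54970592 -0.3774153 ]
[ 0.53977949 -0.43169027] [1.82779576e-04 3.52977889e-04 7.31721852e-05 3.47779223e-04
 1.75227622e-04]
[ 153.12413421    8.58574994  -63.84664585 -135.90310785   79.6356335 ]
```

Run:
```python
from h import *
D=np.load("top3.npz");P=pts("top",D["d"]);Q=P.reshape(-1,3)
c,s=np.cos(np.radians(152.25)),np.sin(np.radians(152.25))
x=Q[:,:2]-[.5388,-.4303]; r=x@[c,s]; t=x@[-s,c]
np.set_printoptions(linewidth=200)
for r0 in range(40,134,6):
    print(r0,[int(round(1000*np.median(Q[(abs(r*1000-r0)<3)&(abs(t*1000-t0)<3),2]))) if ((abs(r*1000-r0)<3)&(abs(t*1000-t0)<3)).any() else None for t0 in range(-42,43,6)])
```

```text
40 [51, 50, 50, 52, 59, 68, 58, 68, 68, 73, 70, 50, 48, 49, 54]
46 [50, 50, 48, 50, 85, 79, 81, 81, 83, 84, 84, 84, 50, 48, 47]
52 [50, 48, 49, 53, 83, 84, 83, 48, 58, 84, 83, 81, 46, 51, 48]
58 [49, 50, 51, 53, 81, 84, 82, 52, 71, 80, 82, 83, 50, 50, 49]
64 [52, 47, 48, 61, 86, 83, 83, 82, 84, 84, 82, 82, 51, 48, 49]
70 [48, 50, 49, 50, 76, 61, 58, 60, 59, 59, 72, 75, 51, 48, 49]
76 [50, 48, 45, 52, 71, 59, 60, 59, 60, 60, 62, 72, 49, 48, 49]
82 [50, 48, 48, 73, 59, 59, 61, 60, 58, 58, 59, 72, 50, 48, 49]
88 [50, 49, 50, 55, 59, 58, 56, 59, 61, 57, 60, 58, 47, 50, 49]
94 [47, 48, 51, 50, 59, 58, 59, 60, 58, 60, 58, 54, 49, 47, 49]
100 [48, 49, 48, 51, 60, 59, 56, 58, 58, 58, 60, 54, 47, 49, 49]
106 [28, 48, 48, 50, 60, 58, 59, 59, 59, 59, 60, 56, 52, 47, 50]
112 [3, 3, 6, 45, 60, 58, 58, 57, 59, 59, 60, 55, 47, 3, 0]
118 [1, 1, 1, 4, 57, 59, 61, 60, 60, 60, 61, 63, None, 2, 1]
124 [1, 2, 2, -2, 2, 2, 2, 29, 28, -1, 1, 1, 2, 3, 1]
130 [2, 1, 2, 1, 2, 2, 2, 2, 1, 3, 3, 4, 4, 6, 6]
```

```bash
sed -i 's/^AX=.*/AX=np.array([.5388,-.4303]); OPEN=152.25/' h.py
python3 - <<'E'
from h import *
p=np.load("top0.npz")["p"];g=cv2.cvtColor(p,cv2.COLOR_RGB2GRAY).astype(int)
print(g[184:196,234:250]);print(g[186:200,181:198])
c=ray("top",241.8,190,.006); print(c, np.linalg.norm(c[:2]-[.6436,-.1264]))
go(.6436,-.127,.08,90); go(.6436,-.127,.017,90)
E
```

```text
[[154 152 154 161 172 170 170 170 173 173 175 170 114 154 152 151]
 [155 156 157 175 175 174 174 175 171 173 174 175 170 149 158 153]
 [159 155 157 174 176 175 168 165 157 169 175 178 172 148 157 159]
 [160 157 156 174 179 173 150 100 102 125 167 178 173 148 155 156]
 [158 154 156 176 174 169 109 156 160 152 145 172 172 150 158 160]
 [154 153 156 175 180 173 108 161 161 162 154 174 175 149 158 158]
 [156 155 157 175 176 175 141 158 161 156 162 174 173 152 158 161]
 [159 155 155 176 178 174 170 153 157 160 173 175 172 148 159 160]
 [159 159 157 175 175 175 176 173 180 176 176 177 172 149 161 161]
 [157 157 156 173 174 175 176 174 175 173 170 170 173 150 163 162]
 [156 156 146 165 169 162 160 130 137 145 147 151 165 142 162 159]
 [160 150 177 179 176 141 119  89 112 173 183 179 174 105 162 163]]
[[137 142 147 144 149 155 158 167 168 167 170 168 168 165 103 139 141]
 [143 145 143 149 153 163 167 168 167 170 170 168 172 174 146 137 133]
 [144 144 142 149 154 168 171 170 174 169 166 172 168 172 173 145  81]
 [146 147 145 148 156 170 173 172 163 136 133 145 154 170 175 145  87]
 [149 149 1
[... 370 characters left out ...]
176 171 169 169 174 170 173 172 172 173 103]
 [145 149 143 143 145 167 174 167 173 170 174 170 171 165 170 172 100]
 [148 144 133 148 153 151 143 131 162 165 173 170 171 154 146 166  95]
 [150 145 152 181 181 137  65  40  68 116 173 183 182 158  81 123  92]
 [151 149 156 181 179  94  31  28  32  47  95 184 180 162  67  64  95]]
[ 0.68192569 -0.12605371  0.006     ] 0.038327256464216836
from [ 0.643  -0.1271  0.2458] yaw -90.1 q5 1.20 -> tx -0.0001 ty -0.0007 tz 0.1658 turn -0.1 dist 0.166 rows 4.0 / 0.0 F [ 0.7 -0.7  0.6] open 1.002 t 5.6
from [ 0.643  -0.1271  0.2458] yaw -90.1 q5 1.20 -> tx -0.0001 ty -0.0007 tz 0.2288 turn -0.1 dist 0.229 rows 5.5 / 0.0 F [ 0.7 -0.7  0.6] open 1.002 t 5.6
```

Call:
move_arm:
  increments:
    - {"tx": 0,"ty": -0.0007,"tz": 0.02,"turn": 0}
    - {"tx": 0,"ty": -0.0007,"tz": 0.055,"turn": 0}
    - {"tx": 0,"ty": -0.0007,"tz": 0.095,"turn": 0}
    - {"tx": 0,"ty": -0.0007,"tz": 0.135,"turn": 0}
    - {"tx": 0,"ty": -0.0007,"tz": 0.17,"turn": 0}
    - {"tx": 0,"ty": -0.0007,"tz": 0.2,"turn": 0}
    - {"tx": 0,"ty": -0.0007,"tz": 0.22,"turn": 0}
    - {"tx": 0,"ty": -0.0007,"tz": 0.228,"turn": 0}
    - {"tx": 0,"ty": -0.0007,"tz": 0.2285,"turn": 0}
    - {"tx": 0,"ty": -0.0007,"tz": 0.2285,"turn": 0}

```text
time_s: 6.45
eef_pos: [0.6441, -0.1266, 0.0174]
eef_rot: [0.0, -0.707, 0.707, 0.0]
wrist_force: [1.4, -1.1, -1.1]
opening: 1.0
```

Run:
```python
from h import *
go(.6436,-.127,.017,90)
shot("scene","s4",(170,160,330,300),4)
```

```text
from [ 0.6441 -0.1266  0.0174] yaw -90.0 q5 1.20 -> tx 0.0004 ty 0.0005 tz 0.0004 turn -0.0 dist 0.001 rows 0.0 / 0.0 F [ 1.4 -1.1 -1.1] open 1.000 t 6.5
```

View pics/s4.png

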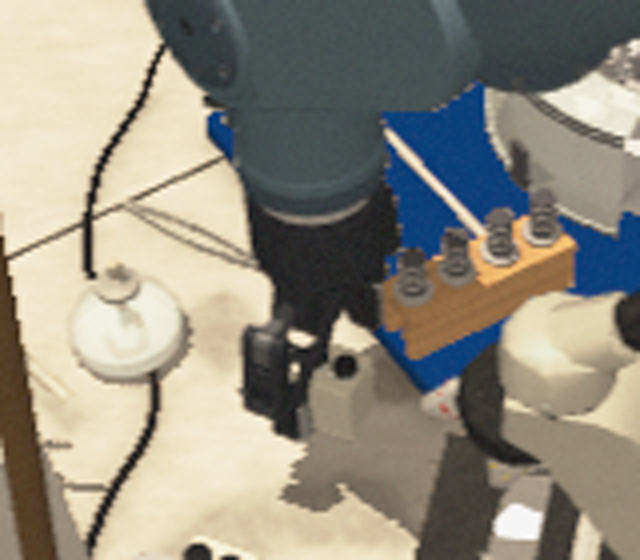

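The block stands between the fingers, so I'll close on it.

Call:
move_arm:
  increments:
    - {"tx": 0,"ty": 0,"tz": 0,"turn": 0}
    - {"tx": 0,"ty": 0,"tz": 0,"turn": 0}
    - {"tx": 0,"ty": 0,"tz": 0,"turn": 0}
    - {"tx": 0,"ty": 0,"tz": 0,"turn": 0}
    - {"tx": 0,"ty": 0,"tz": 0,"turn": 0}
    - {"tx": 0,"ty": 0,"tz": 0,"turn": 0}
    - {"tx": 0,"ty": 0,"tz": 0,"turn": 0}
  gripper: 0

```text
time_s: 7.08
eef_pos: [0.6446, -0.1254, 0.0184]
eef_rot: [-0.0, 0.708, -0.707, 0.0]
wrist_force: [-0.3, -0.2, 3.9]
opening: 0.385
```

Run:
```python
from h import *
go(.6436,-.127,.017,90)
# target ahead of the place: r = 165 (nose at 105)
c,s=np.cos(np.radians(OPEN)),np.sin(np.radians(OPEN))
for r in (.20,.165,.096): print(r,AX+r*np.array([c,s]))
```

```text
from [ 0.6446 -0.1254  0.0184] yaw -89.9 q5 1.20 -> tx 0.0016 ty 0.0010 tz 0.0014 turn 0.1 dist 0.002 rows 0.1 / 0.0 F [-0.3 -0.2  3.9] open 0.385 t 7.1
0.2 [ 0.36180247 -0.3371771 ]
0.165 [ 0.39277704 -0.3534736 ]
0.096 [ 0.45384119 -0.38560101]
```

Call:
move_arm:
  increments:
    - {"tx": 0,"ty": 0,"tz": -0.01,"turn": 0}
    - {"tx": 0,"ty": 0,"tz": -0.03,"turn": 0}
    - {"tx": 0,"ty": 0,"tz": -0.065,"turn": 0}
    - {"tx": 0,"ty": 0,"tz": -0.1,"turn": 0}
    - {"tx": 0,"ty": 0,"tz": -0.135,"turn": 0}
    - {"tx": 0,"ty": 0,"tz": -0.16,"turn": 0}
    - {"tx": 0,"ty": 0,"tz": -0.175,"turn": 0}
    - {"tx": 0,"ty": 0,"tz": -0.18,"turn": 0}
    - {"tx": 0,"ty": 0,"tz": -0.18,"turn": 0}

```text
time_s: 7.83
eef_pos: [0.6449, -0.1255, 0.1996]
eef_rot: [-0.001, 0.708, -0.707, 0.001]
wrist_force: [-0.8, 0.2, -0.3]
opening: 0.39
```

Run:
```python
from h import *
go(.3707,-.3418,.15,OPEN-90)
```

```text
from [ 0.6449 -0.1255  0.1996] yaw -89.9 q5 1.20 -> tx 0.2159 ty 0.2746 tz 0.0491 turn 27.8 dist 0.353 rows 8.5 / 3.9 F [-0.8  0.2 -0.3] open 0.390 t 7.8
```

Call:
move_arm:
  increments:
    - {"tx": 0.011,"ty": 0.014,"tz": 0,"turn": 2}
    - {"tx": 0.03,"ty": 0.038,"tz": 0,"turn": 5}
    - {"tx": 0.054,"ty": 0.069,"tz": 0,"turn": 9}
    - {"tx": 0.079,"ty": 0.1,"tz": 0,"turn": 13}
    - {"tx": 0.104,"ty": 0.132,"tz": 0.01,"turn": 17}
    - {"tx": 0.128,"ty": 0.163,"tz": 0.02,"turn": 21}
    - {"tx": 0.153,"ty": 0.195,"tz": 0.03,"turn": 24}
    - {"tx": 0.178,"ty": 0.226,"tz": 0.04,"turn": 26}
    - {"tx": 0.198,"ty": 0.252,"tz": 0.045,"turn": 27.8}
    - {"tx": 0.21,"ty": 0.267,"tz": 0.049,"turn": 27.8}
    - {"tx": 0.216,"ty": 0.2746,"tz": 0.049,"turn": 27.8}
    - {"tx": 0.216,"ty": 0.2746,"tz": 0.049,"turn": 27.8}
    - {"tx": 0.216,"ty": 0.2746,"tz": 0.049,"turn": 27.8}

```text
time_s: 8.92
eef_pos: [0.3699, -0.341, 0.1481]
eef_rot: [0.0, -0.517, 0.856, 0.001]
wrist_force: [0.9, 0.4, -1.2]
opening: 0.383
```

Run:
```python
from h import *
go(.3707,-.3418,.0815,OPEN-90)
shot("scene","s5",(230,60,450,280),2.7)
p,d=shot("top","t5",(230,140,430,340),3)
```

```text
from [ 0.3699 -0.341   0.1481] yaw -117.8 q5 1.07 -> tx 0.0004 ty -0.0011 tz 0.0666 turn -0.0 dist 0.067 rows 1.6 / 0.0 F [ 0.9  0.4 -1.2] open 0.383 t 8.9
```

View pics/s5.png

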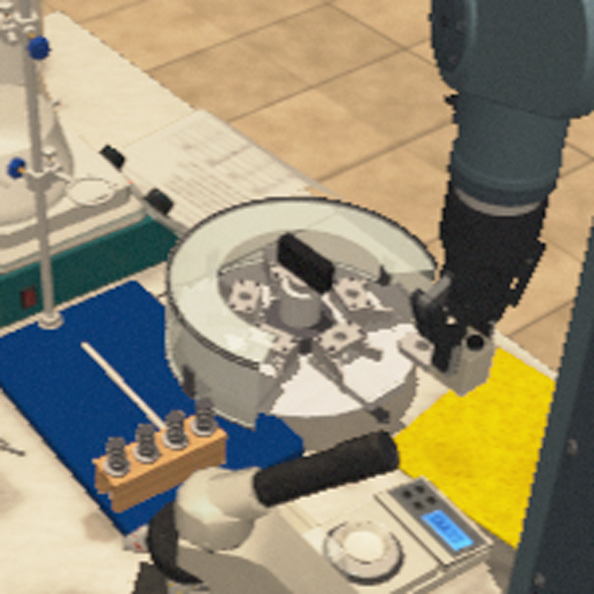

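View pics/t5.png

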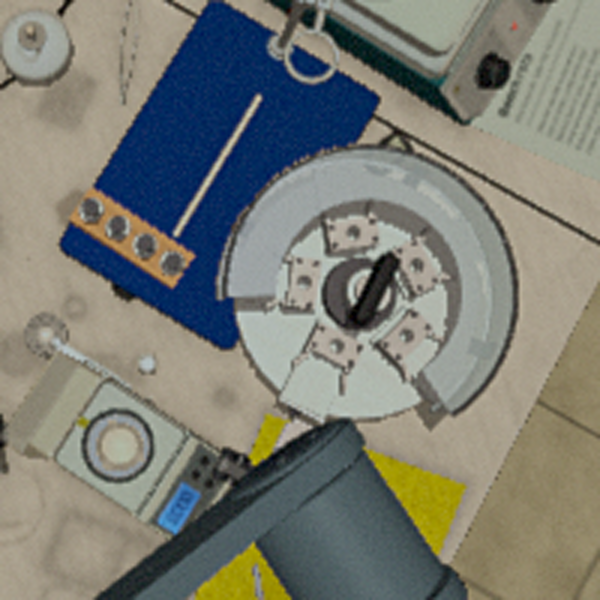

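The holder hangs level and its lug points at the clevis. Lowering to insertion height.

Call:
move_arm:
  increments:
    - {"tx": 0,"ty": 0,"tz": 0.02,"turn": 0}
    - {"tx": 0,"ty": 0,"tz": 0.045,"turn": 0}
    - {"tx": 0,"ty": 0,"tz": 0.06,"turn": 0}
    - {"tx": 0,"ty": 0,"tz": 0.0665,"turn": 0}
    - {"tx": 0,"ty": 0,"tz": 0.0665,"turn": 0}
    - {"tx": 0,"ty": 0,"tz": 0.0665,"turn": 0}

```text
time_s: 9.52
eef_pos: [0.3707, -0.3413, 0.0827]
eef_rot: [0.0, -0.518, 0.856, -0.0]
wrist_force: [-0.4, 0.4, -1.2]
opening: 0.385
```

Run:
```python
from h import *
go(.3707,-.3418,.0815,OPEN-90)
p,d=shot("scene","s6",(320,140,430,220),7); np.savez("s6.npz",p=p,d=d)
```

```text
from [ 0.3707 -0.3413  0.0827] yaw -117.7 q5 1.07 -> tx 0.0004 ty -0.0002 tz 0.0012 turn 0.1 dist 0.001 rows 0.0 / 0.0 F [-0.4  0.4 -1.2] open 0.385 t 9.5
```

View pics/s6.png

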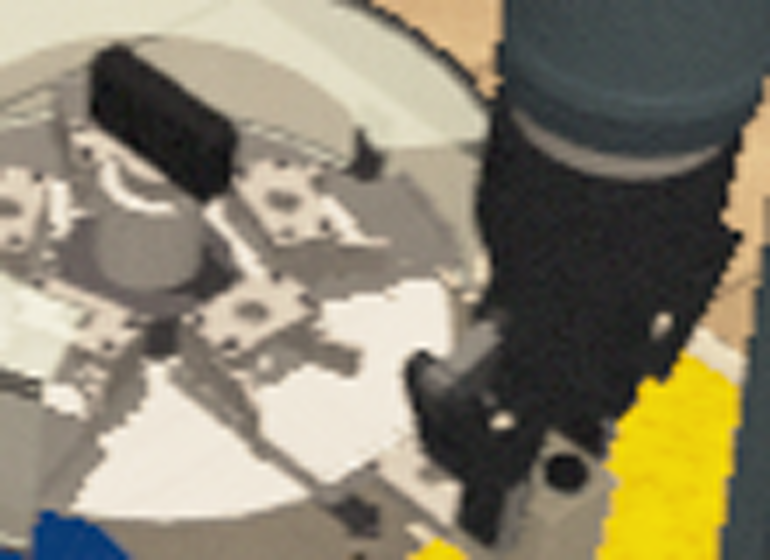

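Run:
```python
from h import *
c,s=np.cos(np.radians(OPEN)),np.sin(np.radians(OPEN))
L=AX+.055*np.array([c,s]); f=lambda P:((proj("scene",P)-[320,140])*7).round(0)
print("bridge hole",f([*L,.081]), "handle ctr top",f([*AX,.149]))
o=get_obs()["eef_pos"]; zu=o[2]-.0184
# holder origin: grip x 0.6446 when block at approx .643
for nm,x,y,z in(("noseL",.06,-.012,8),("noseR",.06,.012,8),("hole",.041,0,8),("shoulderL",.054,-.016,8),("shR",.054,.016,8),("blk",.02,-.017,44),("blk2",.02,.017,44),("blk3",-.02,.017,44),("blk4",-.02,-.017,44)):
    off=-.0012
    P=np.array(o[:2])+ (x+off)*np.array([-c,-s])+y*np.array([s,-c]); print(nm,f([*P,zu+z/1000]))
```

```text
bridge hole [244. 310.] handle ctr top [156.  88.]
noseL [416. 427.]
noseR [368. 456.]
hole [432. 471.]
shoulderL [437. 431.]
shR [372. 470.]
blk [527. 409.]
blk2 [457. 452.]
blk3 [546. 519.]
blk4 [617. 474.]
```

Run:
```python
from h import *
p=np.load("s6.npz")["p"][:,:,::-1]
cv2.imwrite("pics/s6z.png",cv2.resize(p[180:220,345:405],None,fx=13,fy=13,interpolation=cv2.INTER_CUBIC))
```

```text
(no output)
```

View pics/s6z.png

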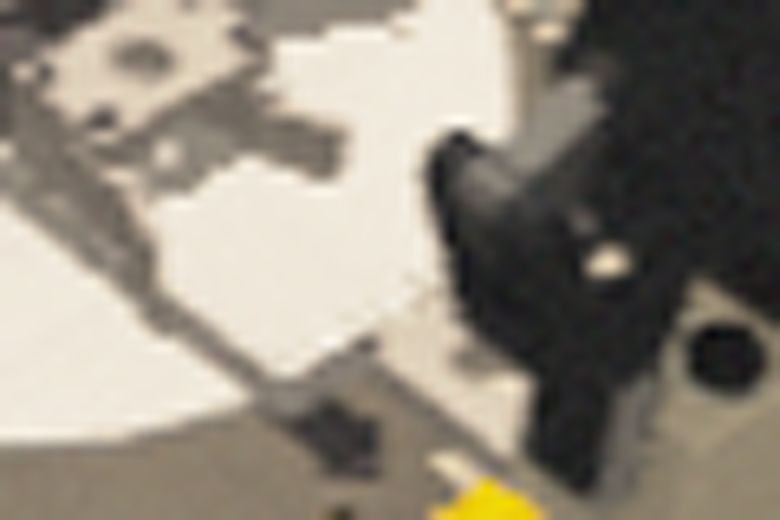

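Call:
move_arm:
  increments:
    - {"tx": 0.0004,"ty": -0.005,"tz": 0.0015,"turn": 0}
    - {"tx": 0.0004,"ty": -0.013,"tz": 0.0015,"turn": 0}
    - {"tx": 0.0004,"ty": -0.021,"tz": 0.0015,"turn": 0}
    - {"tx": 0.0004,"ty": -0.029,"tz": 0.0015,"turn": 0}
    - {"tx": 0.0004,"ty": -0.036,"tz": 0.0015,"turn": 0}
    - {"tx": 0.0004,"ty": -0.041,"tz": 0.0015,"turn": 0}
    - {"tx": 0.0004,"ty": -0.045,"tz": 0.0015,"turn": 0}
    - {"tx": 0.0004,"ty": -0.05,"tz": 0.0015,"turn": 0}
    - {"tx": 0.0004,"ty": -0.055,"tz": 0.0015,"turn": 0}
    - {"tx": 0.0004,"ty": -0.055,"tz": 0.0015,"turn": 0}

```text
time_s: 10.4
eef_pos: [0.4191, -0.3681, 0.0809]
eef_rot: [0.0, -0.517, 0.856, -0.0]
wrist_force: [-1.2, -0.9, 0.1]
opening: 0.384
```

Run:
```python
from h import *
c,s=np.cos(np.radians(OPEN)),np.sin(np.radians(OPEN))
go(*(AX+.096*np.array([c,s])),.0813,OPEN-90)
p,d=shot("scene","s7",(320,140,430,220),7)
```

```text
from [ 0.4191 -0.3681  0.0809] yaw -117.7 q5 1.12 -> tx -0.0007 ty -0.0388 tz -0.0004 turn 0.0 dist 0.039 rows 0.9 / 0.0 F [-1.2 -0.9  0.1] open 0.384 t 10.4
```

View pics/s7.png

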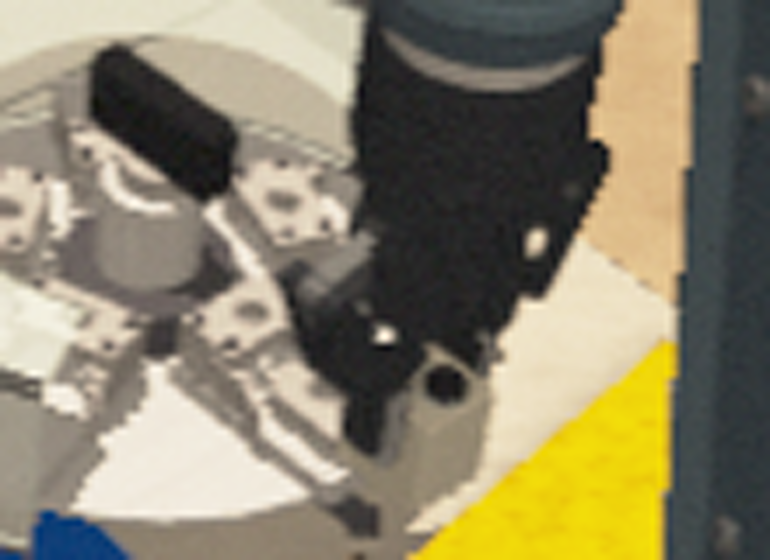

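Call:
move_arm:
  increments:
    - {"tx": -0.0004,"ty": -0.004,"tz": 0,"turn": 0}
    - {"tx": -0.0004,"ty": -0.008,"tz": 0,"turn": 0}
    - {"tx": -0.0004,"ty": -0.012,"tz": 0,"turn": 0}
    - {"tx": -0.0004,"ty": -0.016,"tz": 0,"turn": 0}
    - {"tx": -0.0004,"ty": -0.02,"tz": 0,"turn": 0}
    - {"tx": -0.0004,"ty": -0.024,"tz": 0,"turn": 0}
    - {"tx": -0.0004,"ty": -0.028,"tz": 0,"turn": 0}
    - {"tx": -0.0004,"ty": -0.031,"tz": 0,"turn": 0}
    - {"tx": -0.0004,"ty": -0.034,"tz": 0,"turn": 0}
    - {"tx": -0.0004,"ty": -0.034,"tz": 0,"turn": 0}

```text
time_s: 11.28
eef_pos: [0.4492, -0.3834, 0.0808]
eef_rot: [0.0, -0.517, 0.856, -0.0]
wrist_force: [0.1, -0.6, -1.4]
opening: 0.388
```

Run:
```python
from h import *
c,s=np.cos(np.radians(OPEN)),np.sin(np.radians(OPEN))
go(*(AX+.096*np.array([c,s])),.0813,OPEN-90)
p,d=shot("scene","s8",(320,140,430,220),7)
```

```text
from [ 0.4492 -0.3834  0.0808] yaw -117.7 q5 1.15 -> tx -0.0002 ty -0.0052 tz -0.0005 turn 0.0 dist 0.005 rows 0.1 / 0.0 F [ 0.1 -0.6 -1.4] open 0.388 t 11.3
```

View pics/s8.png

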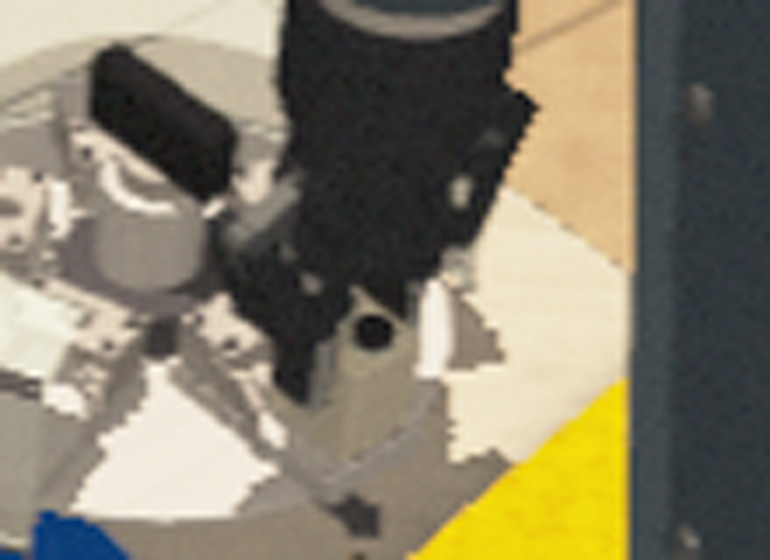

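Force is low and the lug is under the bridge. Now pushing gently until it meets the hub.

Call:
move_arm:
  increments:
    - {"tx": -0.0002,"ty": -0.0015,"tz": 0,"turn": 0}
    - {"tx": -0.0002,"ty": -0.003,"tz": 0,"turn": 0}
    - {"tx": -0.0002,"ty": -0.0045,"tz": 0,"turn": 0}
    - {"tx": -0.0002,"ty": -0.0055,"tz": 0,"turn": 0}
    - {"tx": -0.0002,"ty": -0.0055,"tz": 0,"turn": 0}
    - {"tx": -0.0002,"ty": -0.0055,"tz": 0,"turn": 0}

```text
time_s: 11.83
eef_pos: [0.4536, -0.3854, 0.0808]
eef_rot: [-0.0, -0.517, 0.856, 0.0]
wrist_force: [-0.2, 0.7, -0.7]
opening: 0.387
```

Call:
move_arm:
  increments:
    - {"tx": 0,"ty": -0.0007,"tz": 0,"turn": 0}
    - {"tx": 0,"ty": -0.0014,"tz": 0,"turn": 0}
    - {"tx": 0,"ty": -0.002,"tz": 0,"turn": 0}
    - {"tx": 0,"ty": -0.002,"tz": 0,"turn": 0}
    - {"tx": 0,"ty": -0.002,"tz": 0,"turn": 0}

```text
time_s: 12.25
eef_pos: [0.4554, -0.3864, 0.0808]
eef_rot: [-0.0, -0.517, 0.856, 0.0]
wrist_force: [-0.3, -0.0, -0.8]
opening: 0.392
```

Call:
move_arm:
  increments:
    - {"tx": 0,"ty": -0.0005,"tz": 0,"turn": 0}
    - {"tx": 0,"ty": -0.001,"tz": 0,"turn": 0}
    - {"tx": 0,"ty": -0.001,"tz": 0,"turn": 0}

```text
time_s: 12.5
eef_pos: [0.4556, -0.3865, 0.0806]
eef_rot: [-0.0, -0.517, 0.856, 0.001]
wrist_force: [-3.6, 1.0, 1.4]
opening: 0.386
```

Contact at about 3.6 N. Backing off about 1 mm and letting it down.

Call:
move_arm:
  increments:
    - {"tx": 0,"ty": 0.0008,"tz": 0,"turn": 0}
    - {"tx": 0,"ty": 0.0015,"tz": 0,"turn": 0}
    - {"tx": 0,"ty": 0.0015,"tz": 0.0015,"turn": 0}
    - {"tx": 0,"ty": 0.0015,"tz": 0.003,"turn": 0}
    - {"tx": 0,"ty": 0.0015,"tz": 0.0045,"turn": 0}
    - {"tx": 0,"ty": 0.0015,"tz": 0.0055,"turn": 0}
    - {"tx": 0,"ty": 0.0015,"tz": 0.0055,"turn": 0}
    - {"tx": 0,"ty": 0.0015,"tz": 0.0055,"turn": 0}

```text
time_s: 13.17
eef_pos: [0.4551, -0.3862, 0.0754]
eef_rot: [0.0, -0.517, 0.856, -0.0]
wrist_force: [0.1, -0.4, 0.9]
opening: 0.388
```

Run:
```python
from h import *
c,s=np.cos(np.radians(OPEN)),np.sin(np.radians(OPEN))
go(*(AX+.096*np.array([c,s])),.0754,OPEN-90)
p,d=shot("scene","s9",(320,140,430,220),7)
```

```text
from [ 0.4551 -0.3862  0.0754] yaw -117.7 q5 1.15 -> tx 0.0000 ty 0.0014 tz -0.0000 turn 0.0 dist 0.001 rows 0.0 / 0.0 F [ 0.1 -0.4  0.9] open 0.388 t 13.2
```

View pics/s9.png

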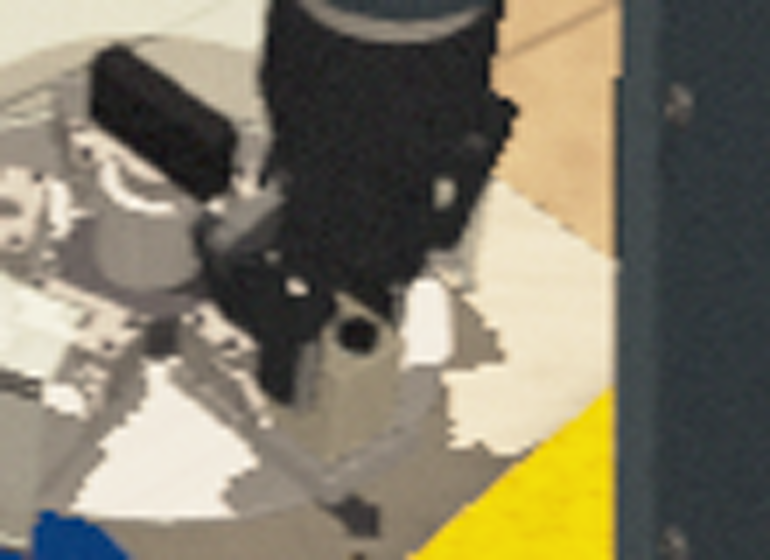

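Call:
move_arm:
  increments:
    - {"tx": 0,"ty": 0,"tz": 0.0004,"turn": 0}
    - {"tx": 0,"ty": 0,"tz": 0.0004,"turn": 0}
    - {"tx": 0,"ty": 0,"tz": 0.0004,"turn": 0}
    - {"tx": 0,"ty": 0,"tz": 0.0004,"turn": 0}
    - {"tx": 0,"ty": 0,"tz": 0.0004,"turn": 0}
    - {"tx": 0,"ty": 0,"tz": -0.01,"turn": 0}
    - {"tx": 0,"ty": 0,"tz": -0.04,"turn": 0}
    - {"tx": 0,"ty": 0,"tz": -0.08,"turn": 0}
    - {"tx": 0,"ty": 0,"tz": -0.115,"turn": 0}
    - {"tx": 0,"ty": 0,"tz": -0.13,"turn": 0}
    - {"tx": 0,"ty": 0,"tz": -0.135,"turn": 0}
  gripper: 0.85

```text
time_s: 14.13
eef_pos: [0.4565, -0.388, 0.2158]
eef_rot: [0.001, -0.517, 0.856, -0.004]
wrist_force: [0.0, -0.1, -0.2]
opening: 0.848
```

Run:
```python
from h import *
# nearest pin to the changer
go(.5662,-.2566,.20,-33.4)
go(.5662,-.2566,.20,-33.4+180,False)
```

```text
from [ 0.4565 -0.388   0.2158] yaw -117.7 q5 1.15 -> tx -0.1674 ty -0.0359 tz 0.0155 turn -84.3 dist 0.172 rows 4.1 / 11.8 F [ 0.  -0.1 -0.2] open 0.848 t 14.1
from [ 0.4565 -0.388   0.2158] yaw -117.7 q5 1.15 -> tx -0.1674 ty -0.0359 tz 0.0155 turn 95.7 dist 0.172 rows 4.1 / 13.4 F [ 0.  -0.1 -0.2] open 0.848 t 14.1
```

Call:
move_arm:
  increments:
    - {"tx": -0.01,"ty": -0.002,"tz": 0,"turn": -5}
    - {"tx": -0.03,"ty": -0.006,"tz": 0,"turn": -12}
    - {"tx": -0.05,"ty": -0.01,"tz": 0,"turn": -19}
    - {"tx": -0.07,"ty": -0.015,"tz": 0,"turn": -26}
    - {"tx": -0.09,"ty": -0.019,"tz": 0.005,"turn": -33}
    - {"tx": -0.11,"ty": -0.023,"tz": 0.01,"turn": -40}
    - {"tx": -0.125,"ty": -0.027,"tz": 0.015,"turn": -47}
    - {"tx": -0.14,"ty": -0.03,"tz": 0.015,"turn": -54}
    - {"tx": -0.15,"ty": -0.032,"tz": 0.015,"turn": -61}
    - {"tx": -0.158,"ty": -0.034,"tz": 0.015,"turn": -68}
    - {"tx": -0.164,"ty": -0.035,"tz": 0.015,"turn": -75}
    - {"tx": -0.167,"ty": -0.036,"tz": 0.015,"turn": -81}
    - {"tx": -0.1674,"ty": -0.036,"tz": 0.0155,"turn": -84.3}
    - {"tx": -0.1674,"ty": -0.036,"tz": 0.0155,"turn": -84.3}
    - {"tx": -0.1674,"ty": -0.036,"tz": 0.0155,"turn": -84.3}
  gripper: 0.6

```text
time_s: 15.38
eef_pos: [0.5642, -0.2543, 0.1938]
eef_rot: [-0.0, 0.957, -0.289, -0.001]
wrist_force: [-0.3, 1.0, -0.6]
opening: 0.604
```

Run:
```python
from h import *
go(.5662,-.2566,.0700,-33.4)
p,d=shot("scene","s10",(240,120,400,240),5)
```

```text
from [ 0.5642 -0.2543  0.1938] yaw -33.5 q5 -0.03 -> tx 0.0032 ty 0.0008 tz 0.1238 turn -0.1 dist 0.124 rows 3.0 / 0.0 F [-0.3  1.  -0.6] open 0.604 t 15.4
```

View pics/s10.png

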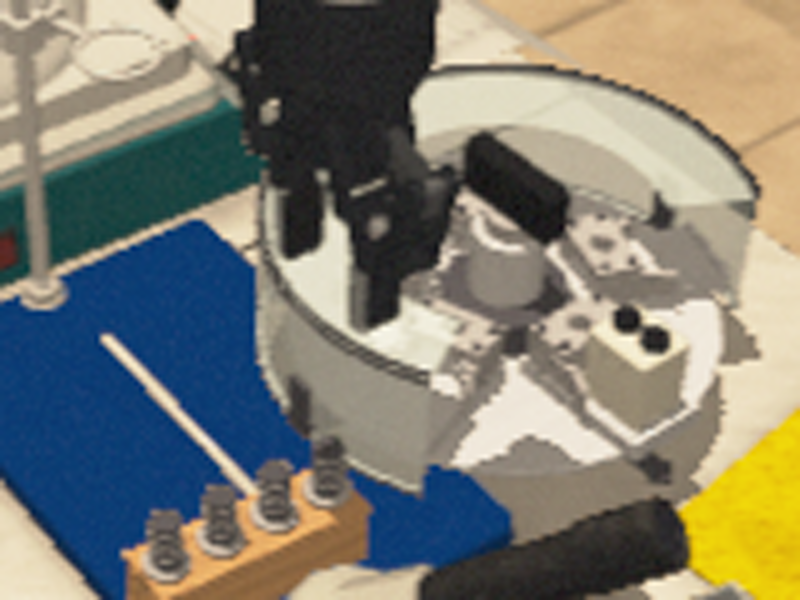

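The holder sits seated in the clevis, upright and behind the lip. Descending on the pin nearest the changer.

Call:
move_arm:
  increments:
    - {"tx": 0.001,"ty": 0.0003,"tz": 0.02,"turn": 0}
    - {"tx": 0.002,"ty": 0.0006,"tz": 0.05,"turn": 0}
    - {"tx": 0.003,"ty": 0.0008,"tz": 0.085,"turn": 0}
    - {"tx": 0.003,"ty": 0.0008,"tz": 0.108,"turn": 0}
    - {"tx": 0.003,"ty": 0.0008,"tz": 0.119,"turn": 0}
    - {"tx": 0.003,"ty": 0.0008,"tz": 0.1235,"turn": 0}
    - {"tx": 0.003,"ty": 0.0008,"tz": 0.1235,"turn": 0}
    - {"tx": 0.003,"ty": 0.0008,"tz": 0.1235,"turn": 0}

```text
time_s: 16.1
eef_pos: [0.5677, -0.2578, 0.0728]
eef_rot: [0.0, 0.958, -0.288, 0.001]
wrist_force: [-0.1, 0.6, 0.7]
opening: 0.596
```

Run:
```python
from h import *
go(.5662,-.2566,.0700,-33.4)
p,d=shot("scene","s11",(240,120,400,240),5)
```

```text
from [ 0.5677 -0.2578  0.0728] yaw -33.5 q5 -0.03 -> tx -0.0019 ty -0.0001 tz 0.0028 turn -0.1 dist 0.003 rows 0.1 / 0.0 F [-0.1  0.6  0.7] open 0.596 t 16.1
```

View pics/s11.png

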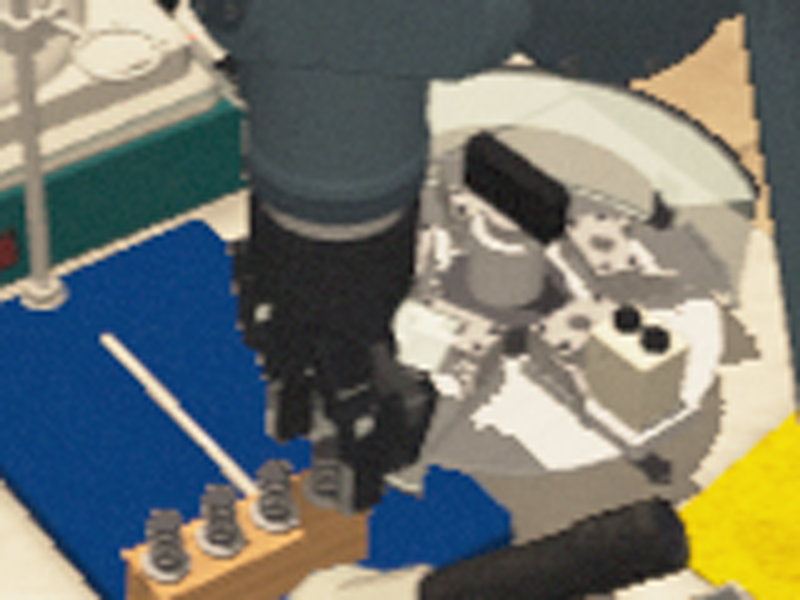

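Call:
move_arm:
  increments:
    - {"tx": -0.001,"ty": 0,"tz": 0.002,"turn": 0}
    - {"tx": -0.0015,"ty": 0,"tz": 0.002,"turn": 0}
    - {"tx": -0.0015,"ty": 0,"tz": 0.002,"turn": 0}

```text
time_s: 16.4
eef_pos: [0.5659, -0.2564, 0.0702]
eef_rot: [0.0, 0.958, -0.288, 0.001]
wrist_force: [0.5, -0.4, -0.0]
opening: 0.603
```

Call:
move_arm:
  increments:
    - {"tx": 0,"ty": 0,"tz": 0,"turn": 0}
    - {"tx": 0,"ty": 0,"tz": 0,"turn": 0}
    - {"tx": 0,"ty": 0,"tz": 0,"turn": 0}
    - {"tx": 0,"ty": 0,"tz": 0,"turn": 0}
    - {"tx": 0,"ty": 0,"tz": 0,"turn": 0}
    - {"tx": 0,"ty": 0,"tz": 0,"turn": 0}
  gripper: 0

```text
time_s: 16.9
eef_pos: [0.5658, -0.2564, 0.0697]
eef_rot: [0.0, 0.958, -0.288, 0.0]
wrist_force: [0.0, 0.8, 2.5]
opening: 0.164
```

Run:
```python
from h import *
go(.5662,-.2566,.0700,-33.4)
print(get_obs()["torque"])
```

```text
from [ 0.5658 -0.2564  0.0697] yaw -33.4 q5 -0.03 -> tx 0.0004 ty -0.0000 tz -0.0003 turn -0.0 dist 0.001 rows 0.0 / 0.0 F [0.  0.8 2.5] open 0.164 t 16.9
[0.01574699 0.03210589 0.03754392]
```

Call:
move_arm:
  increments:
    - {"tx": 0,"ty": 0,"tz": -0.01,"turn": 0}
    - {"tx": 0,"ty": 0,"tz": -0.03,"turn": 0}
    - {"tx": 0,"ty": 0,"tz": -0.06,"turn": 0}
    - {"tx": 0,"ty": 0,"tz": -0.095,"turn": 0}
    - {"tx": 0,"ty": 0,"tz": -0.12,"turn": 0}
    - {"tx": 0,"ty": 0,"tz": -0.13,"turn": 0}
    - {"tx": 0,"ty": 0,"tz": -0.13,"turn": 0}
    - {"tx": 0,"ty": 0,"tz": -0.13,"turn": 0}

```text
time_s: 17.57
eef_pos: [0.5653, -0.256, 0.1988]
eef_rot: [-0.0, 0.958, -0.288, -0.0]
wrist_force: [-0.5, -0.1, -1.4]
opening: 0.164
```

Run:
```python
from h import *
c,s=np.cos(np.radians(OPEN)),np.sin(np.radians(OPEN))
go(*(AX+.055*np.array([c,s])),.198,OPEN-90+180,False)
go(*(AX+.055*np.array([c,s])),.198,OPEN-90,True)
```

```text
from [ 0.5653 -0.256   0.1988] yaw -33.4 q5 -0.03 -> tx 0.0192 ty 0.1655 tz 0.0008 turn 84.3 dist 0.167 rows 4.0 / 11.8 F [-0.5 -0.1 -1.4] open 0.164 t 17.6
from [ 0.5653 -0.256   0.1988] yaw -33.4 q5 -0.03 -> tx 0.0192 ty 0.1655 tz 0.0008 turn 84.3 dist 0.167 rows 4.0 / 11.8 F [-0.5 -0.1 -1.4] open 0.164 t 17.6
```

Call:
move_arm:
  increments:
    - {"tx": 0.001,"ty": 0.008,"tz": 0,"turn": 4}
    - {"tx": 0.003,"ty": 0.022,"tz": 0,"turn": 11}
    - {"tx": 0.005,"ty": 0.038,"tz": 0,"turn": 18}
    - {"tx": 0.007,"ty": 0.054,"tz": 0,"turn": 25}
    - {"tx": 0.009,"ty": 0.07,"tz": 0,"turn": 32}
    - {"tx": 0.011,"ty": 0.087,"tz": 0,"turn": 39}
    - {"tx": 0.013,"ty": 0.104,"tz": 0,"turn": 46}
    - {"tx": 0.015,"ty": 0.12,"tz": 0,"turn": 53}
    - {"tx": 0.017,"ty": 0.136,"tz": 0,"turn": 60}
    - {"tx": 0.018,"ty": 0.148,"tz": 0,"turn": 67}
    - {"tx": 0.019,"ty": 0.157,"tz": 0,"turn": 74}
    - {"tx": 0.0192,"ty": 0.163,"tz": 0,"turn": 80}
    - {"tx": 0.0192,"ty": 0.1655,"tz": 0,"turn": 83.5}
    - {"tx": 0.0192,"ty": 0.1655,"tz": 0,"turn": 84.3}
    - {"tx": 0.0192,"ty": 0.1655,"tz": 0,"turn": 84.3}
    - {"tx": 0.0192,"ty": 0.1655,"tz": 0,"turn": 84.3}

```text
time_s: 18.9
eef_pos: [0.4899, -0.4041, 0.1976]
eef_rot: [-0.0, -0.518, 0.855, 0.001]
wrist_force: [-0.4, -0.5, -0.6]
opening: 0.161
```

Run:
```python
from h import *
c,s=np.cos(np.radians(OPEN)),np.sin(np.radians(OPEN))
go(*(AX+.055*np.array([c,s])),.125,OPEN-90)
p,d=shot("scene","s12",(320,120,430,210),7)
L=AX+.055*np.array([c,s]); o=get_obs()["eef_pos"]
for z in(.081,):print(((proj("scene",[*L,z])-[320,120])*7).round(0))
for z in(-.0057-.0335,-.0057,.0258):print(((proj("scene",o+[0,0,z])-[320,120])*7).round(0))
```

```text
from [ 0.4899 -0.4041  0.1976] yaw -117.6 q5 1.18 -> tx 0.0006 ty -0.0006 tz 0.0726 turn 0.1 dist 0.073 rows 1.7 / 0.0 F [-0.4 -0.5 -0.6] open 0.161 t 18.9
[244. 450.]
[266. 284.]
[276. 207.]
[286. 132.]
```

View pics/s12.png

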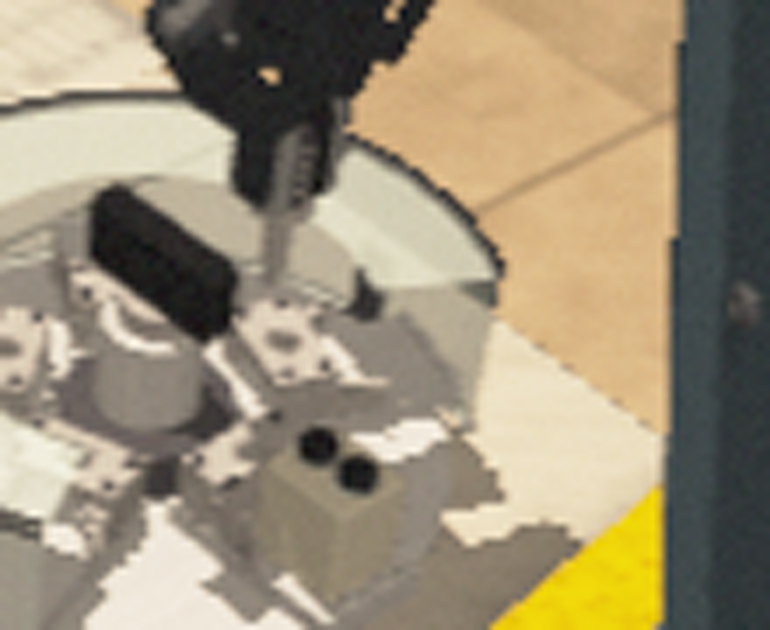

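Call:
move_arm:
  increments:
    - {"tx": 0.0003,"ty": -0.0003,"tz": 0.015,"turn": 0}
    - {"tx": 0.0005,"ty": -0.0005,"tz": 0.035,"turn": 0}
    - {"tx": 0.0005,"ty": -0.0005,"tz": 0.055,"turn": 0}
    - {"tx": 0.0005,"ty": -0.0005,"tz": 0.065,"turn": 0}
    - {"tx": 0.0005,"ty": -0.0005,"tz": 0.07,"turn": 0}
    - {"tx": 0.0005,"ty": -0.0005,"tz": 0.07,"turn": 0}
    - {"tx": 0.0005,"ty": -0.0005,"tz": 0.07,"turn": 0}

```text
time_s: 19.53
eef_pos: [0.4909, -0.4058, 0.1299]
eef_rot: [0.0, -0.517, 0.856, -0.0]
wrist_force: [0.8, -0.6, -0.6]
opening: 0.169
```

Run:
```python
from h import *
c,s=np.cos(np.radians(OPEN)),np.sin(np.radians(OPEN))
go(*(AX+.055*np.array([c,s])),.0867,OPEN-90)
p,d=shot("scene","s13",(330,150,390,200),13)
```

```text
from [ 0.4909 -0.4058  0.1299] yaw -117.7 q5 1.18 -> tx -0.0006 ty 0.0012 tz 0.0432 turn 0.0 dist 0.043 rows 1.0 / 0.0 F [ 0.8 -0.6 -0.6] open 0.169 t 19.5
```

View pics/s13.png

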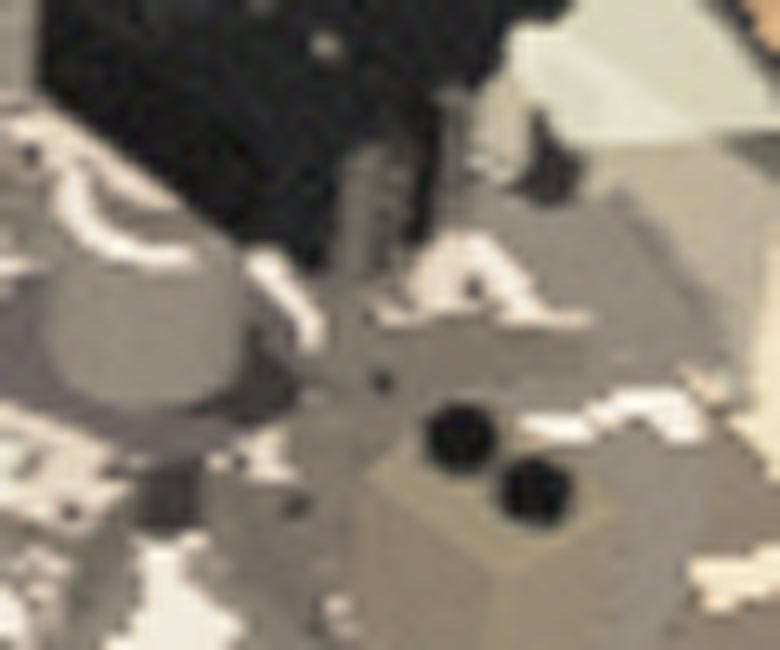

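Run:
```python
from h import *
p,d=viewer.camera("scene")
q=p[165:195,340:375,::-1].astype(float); q=np.clip((q-60)*2.2,0,255).astype(np.uint8)
cv2.imwrite("pics/s14.png",cv2.resize(q,None,fx=20,fy=20,interpolation=cv2.INTER_CUBIC))
o=get_obs()["eef_pos"]
for z in(-.0392,-.0057):print(((proj("scene",o+[0,0,z])-[340,165])*20).round(0))
print((np.array([356,184.3])-[340,165])*20)
```

```text
[300. 313.]
[328. 111.]
[320. 386.]
```

View pics/s14.png

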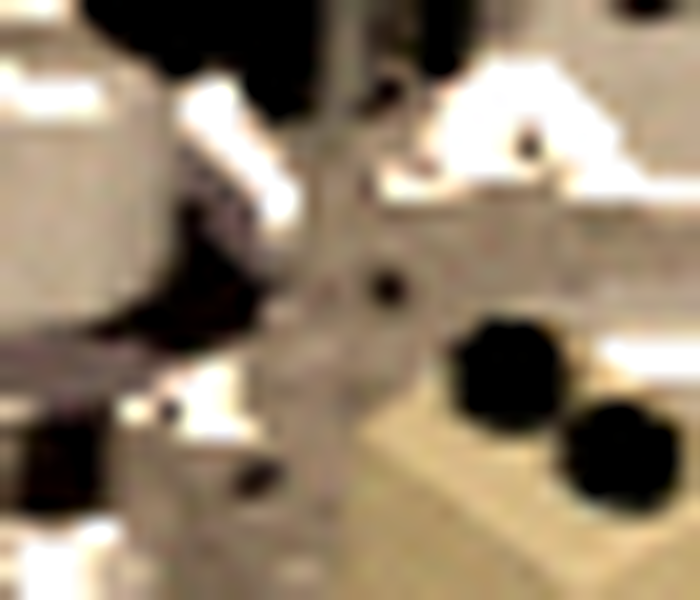

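Call:
move_arm:
  increments:
    - {"tx": -0.0005,"ty": 0.001,"tz": 0,"turn": 0}
    - {"tx": -0.0005,"ty": 0.001,"tz": 0.004,"turn": 0}
    - {"tx": -0.0005,"ty": 0.001,"tz": 0.008,"turn": 0}
    - {"tx": -0.0005,"ty": 0.001,"tz": 0.012,"turn": 0}
    - {"tx": -0.0005,"ty": 0.001,"tz": 0.015,"turn": 0}
    - {"tx": -0.0005,"ty": 0.001,"tz": 0.015,"turn": 0}

```text
time_s: 20.13
eef_pos: [0.4894, -0.4041, 0.113]
eef_rot: [-0.0, -0.517, 0.856, 0.001]
wrist_force: [0.3, 0.3, -0.2]
opening: 0.164
```

Run:
```python
from h import *
c,s=np.cos(np.radians(OPEN)),np.sin(np.radians(OPEN))
go(*(AX+.055*np.array([c,s])),.0867,OPEN-90)
```

```text
from [ 0.4894 -0.4041  0.113 ] yaw -117.7 q5 1.18 -> tx 0.0002 ty -0.0009 tz 0.0263 turn 0.0 dist 0.026 rows 0.6 / 0.0 F [ 0.3  0.3 -0.2] open 0.164 t 20.1
```

Call:
move_arm:
  increments:
    - {"tx": 0,"ty": -0.0004,"tz": 0.003,"turn": 0}
    - {"tx": 0,"ty": -0.0004,"tz": 0.006,"turn": 0}
    - {"tx": 0,"ty": -0.0004,"tz": 0.009,"turn": 0}
    - {"tx": 0,"ty": -0.0004,"tz": 0.012,"turn": 0}
    - {"tx": 0,"ty": -0.0004,"tz": 0.012,"turn": 0}

```text
time_s: 20.55
eef_pos: [0.4898, -0.4044, 0.1012]
eef_rot: [-0.0, -0.517, 0.856, 0.001]
wrist_force: [-1.4, 0.7, -1.0]
opening: 0.167
```

Call:
move_arm:
  increments:
    - {"tx": 0,"ty": 0,"tz": 0.003,"turn": 0}
    - {"tx": 0,"ty": 0,"tz": 0.006,"turn": 0}
    - {"tx": 0,"ty": 0,"tz": 0.009,"turn": 0}
    - {"tx": 0,"ty": 0,"tz": 0.009,"turn": 0}

```text
time_s: 20.88
eef_pos: [0.4899, -0.4045, 0.0923]
eef_rot: [-0.0, -0.517, 0.856, 0.001]
wrist_force: [-2.2, -0.2, -2.8]
opening: 0.161
```

Call:
move_arm:
  increments:
    - {"tx": 0,"ty": 0,"tz": 0.0025,"turn": 0}
    - {"tx": 0,"ty": 0,"tz": 0.0045,"turn": 0}
    - {"tx": 0,"ty": 0,"tz": 0.0055,"turn": 0}
    - {"tx": 0,"ty": 0,"tz": 0.0055,"turn": 0}

```text
time_s: 21.22
eef_pos: [0.4899, -0.4046, 0.0874]
eef_rot: [-0.0, -0.517, 0.856, 0.001]
wrist_force: [-4.6, 2.6, 0.7]
opening: 0.161
```

Call:
move_arm:
  increments:
    - {"tx": 0,"ty": 0,"tz": 0.0005,"turn": 0}
    - {"tx": 0,"ty": 0,"tz": 0.001,"turn": 0}
    - {"tx": 0,"ty": 0,"tz": 0.001,"turn": 0}

```text
time_s: 21.47
eef_pos: [0.4899, -0.4046, 0.0867]
eef_rot: [-0.0, -0.517, 0.856, 0.0]
wrist_force: [-4.5, 2.5, 2.4]
opening: 0.168
```

Call:
move_arm:
  increments:
    - {"tx": 0,"ty": 0,"tz": 0.0004,"turn": 0}
    - {"tx": 0,"ty": 0,"tz": 0.0004,"turn": 0}

```text
time_s: 21.63
eef_pos: [0.4899, -0.4046, 0.0865]
eef_rot: [-0.0, -0.517, 0.856, 0.0]
wrist_force: [-5.3, 1.9, 3.0]
opening: 0.164
```

Call:
move_arm:
  increments:
    - {"tx": 0,"ty": 0,"tz": 0,"turn": 0}
    - {"tx": 0,"ty": 0,"tz": 0,"turn": 0}
    - {"tx": 0,"ty": 0,"tz": 0,"turn": 0}
    - {"tx": 0,"ty": 0,"tz": 0,"turn": 0}
    - {"tx": 0,"ty": 0,"tz": -0.01,"turn": 0}
    - {"tx": 0,"ty": 0,"tz": -0.03,"turn": 0}
    - {"tx": 0,"ty": 0,"tz": -0.06,"turn": 0}
    - {"tx": 0,"ty": 0,"tz": -0.09,"turn": 0}
    - {"tx": 0,"ty": 0,"tz": -0.11,"turn": 0}
    - {"tx": 0,"ty": 0,"tz": -0.12,"turn": 0}
    - {"tx": 0,"ty": 0,"tz": -0.12,"turn": 0}
  gripper: 0.5

```text
time_s: 22.55
eef_pos: [0.4916, -0.4062, 0.2103]
eef_rot: [0.001, -0.517, 0.856, -0.003]
wrist_force: [0.0, -0.2, 0.4]
opening: 0.5
```

Run:
```python
from h import *
p,d=shot("scene","s15",(310,130,430,220),6)
go(*AX,.21,OPEN-90)
```

```text
from [ 0.4908 -0.4054  0.2077] yaw -117.7 q5 1.18 -> tx -0.0003 ty -0.0541 tz -0.0021 turn 0.0 dist 0.054 rows 1.3 / 0.0 F [-0.4 -0.8 -0.3] open 0.502 t 22.6
```

View pics/s15.png

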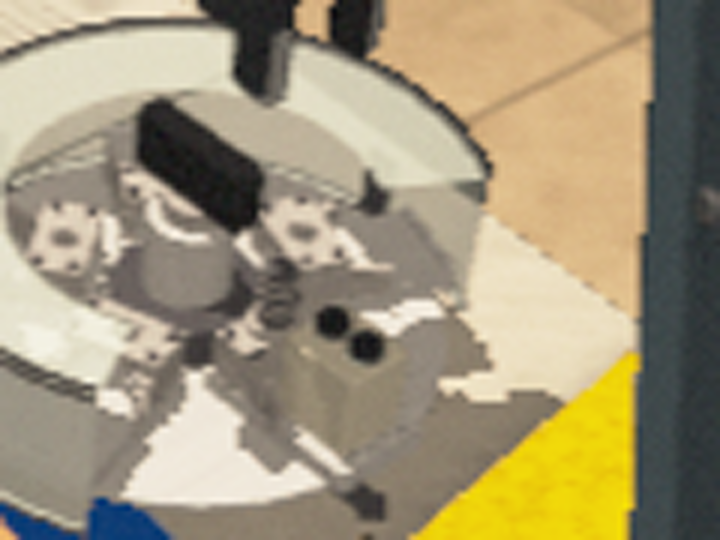

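The pin is home with its collar on the bridge. Now gripping the handle for the next stop.

Call:
move_arm:
  increments:
    - {"tx": 0,"ty": -0.012,"tz": 0,"turn": 0}
    - {"tx": 0,"ty": -0.03,"tz": 0,"turn": 0}
    - {"tx": 0,"ty": -0.046,"tz": 0,"turn": 0}
    - {"tx": -0.0003,"ty": -0.054,"tz": 0.005,"turn": 0}
    - {"tx": -0.0003,"ty": -0.0541,"tz": 0.025,"turn": 0}
    - {"tx": -0.0003,"ty": -0.0541,"tz": 0.055,"turn": 0}
    - {"tx": -0.0003,"ty": -0.0541,"tz": 0.075,"turn": 0}
    - {"tx": -0.0003,"ty": -0.0541,"tz": 0.085,"turn": 0}
    - {"tx": -0.0003,"ty": -0.0541,"tz": 0.086,"turn": 0}
    - {"tx": -0.0003,"ty": -0.0541,"tz": 0.086,"turn": 0}

```text
time_s: 23.43
eef_pos: [0.5378, -0.4292, 0.1191]
eef_rot: [-0.0, -0.517, 0.856, 0.001]
wrist_force: [1.2, -0.1, 0.5]
opening: 0.5
```

Call:
move_arm:
  increments:
    - {"tx": 0,"ty": 0,"tz": 0,"turn": 0}
    - {"tx": 0,"ty": 0,"tz": 0,"turn": 0}
    - {"tx": 0,"ty": 0,"tz": 0,"turn": 0}
    - {"tx": 0,"ty": 0,"tz": 0,"turn": 0}
    - {"tx": 0,"ty": 0,"tz": 0,"turn": 0}
    - {"tx": 0,"ty": 0,"tz": 0,"turn": 0}
  gripper: 0

```text
time_s: 23.93
eef_pos: [0.5392, -0.4306, 0.1226]
eef_rot: [0.0, -0.517, 0.856, -0.002]
wrist_force: [-0.4, 1.2, 6.7]
opening: 0.175
```

Call:
move_arm:
  increments:
    - {"tx": 0,"ty": 0,"tz": 0,"turn": -3}
    - {"tx": 0,"ty": 0,"tz": 0,"turn": -7}
    - {"tx": 0,"ty": 0,"tz": 0,"turn": -11.5}
    - {"tx": 0,"ty": 0,"tz": 0,"turn": -16}
    - {"tx": 0,"ty": 0,"tz": 0,"turn": -21}
    - {"tx": 0,"ty": 0,"tz": 0,"turn": -26}
    - {"tx": 0,"ty": 0,"tz": 0,"turn": -31}
    - {"tx": 0,"ty": 0,"tz": 0,"turn": -36}
    - {"tx": 0,"ty": 0,"tz": 0,"turn": -41}
    - {"tx": 0,"ty": 0,"tz": 0,"turn": -46}
    - {"tx": 0,"ty": 0,"tz": 0,"turn": -51}
    - {"tx": 0,"ty": 0,"tz": 0,"turn": -56}
    - {"tx": 0,"ty": 0,"tz": 0,"turn": -61}
    - {"tx": 0,"ty": 0,"tz": 0,"turn": -65}
    - {"tx": 0,"ty": 0,"tz": 0,"turn": -68}
    - {"tx": 0,"ty": 0,"tz": 0,"turn": -70.5}
    - {"tx": 0,"ty": 0,"tz": 0,"turn": -72}
    - {"tx": 0,"ty": 0,"tz": 0,"turn": -72}
    - {"tx": 0,"ty": 0,"tz": 0,"turn": -72}
    - {"tx": 0,"ty": 0,"tz": 0,"turn": -72}

```text
time_s: 25.6
eef_pos: [0.5388, -0.4282, 0.1226]
eef_rot: [-0.001, 0.922, -0.388, -0.0]
wrist_force: [-4.0, 9.5, 11.4]
opening: 0.173
```

Run:
```python
from h import *
print(get_obs()["torque"])
go(.637,.0205,.30,90)
go(.637,.0205,.30,-90,False)
```

```text
[1.3635531  0.46855894 0.00819604]
from [ 0.5388 -0.4282  0.1226] yaw -45.7 q5 -0.05 -> tx -0.2526 ty -0.3840 tz -0.1766 turn 44.3 dist 0.492 rows 11.8 / 6.2 F [-4.   9.5 11.4] open 0.173 t 25.6
from [ 0.5388 -0.4282  0.1226] yaw -45.7 q5 -0.05 -> tx -0.2526 ty -0.3840 tz -0.1766 turn 44.3 dist 0.492 rows 11.8 / 6.2 F [-4.   9.5 11.4] open 0.173 t 25.6
```

Torque about z is near 0, so the deck is at the stop. Releasing, rising and looking again at holder A, which may have been knocked.

Call:
move_arm:
  increments:
    - {"tx": 0,"ty": 0,"tz": 0,"turn": 0}
    - {"tx": 0,"ty": 0,"tz": 0,"turn": 0}
    - {"tx": 0,"ty": 0,"tz": 0,"turn": 0}
    - {"tx": 0,"ty": 0,"tz": 0,"turn": 0}
    - {"tx": 0,"ty": 0,"tz": -0.02,"turn": 0}
    - {"tx": 0,"ty": 0,"tz": -0.05,"turn": 0}
    - {"tx": 0,"ty": 0,"tz": -0.085,"turn": 0}
    - {"tx": 0,"ty": 0,"tz": -0.12,"turn": 0}
    - {"tx": 0,"ty": 0,"tz": -0.145,"turn": 0}
    - {"tx": 0,"ty": 0,"tz": -0.16,"turn": 0}
    - {"tx": 0,"ty": 0,"tz": -0.16,"turn": 0}
  gripper: 0.5

```text
time_s: 26.52
eef_pos: [0.5396, -0.4315, 0.2858]
eef_rot: [0.002, 0.921, -0.389, 0.004]
wrist_force: [-0.1, -1.1, 0.6]
opening: 0.502
```

Run:
```python
from h import *
p,d=shot("top","t16"); np.savez("top16.npz",p=p,d=d)
shot("scene","s16")
P=pts("top",d)
# heights round the arm's way to A: elbow/forearm clearance over microscope
for u,v in((190,290),(200,280),(188,260),(190,170)): print(P[v,u].round(3))
```

```text
[ 0.416 -0.041  0.311]
[ 0.433 -0.049  0.239]
[ 0.479 -0.028  0.274]
[0.74  0.025 0.017]
```

View pics/t16.png

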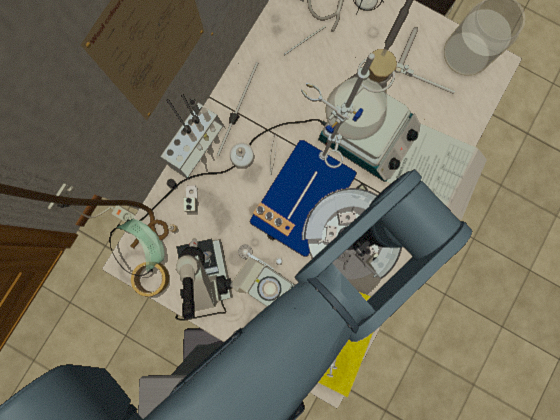

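View pics/s16.png

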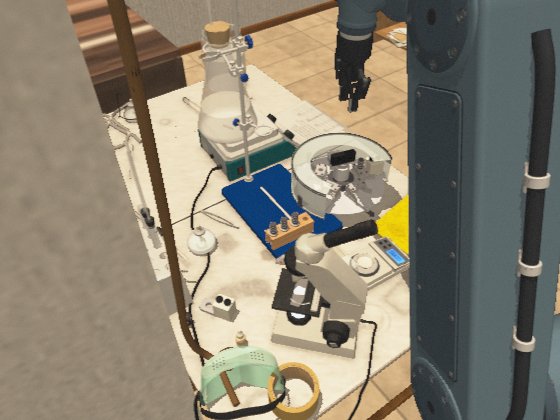

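Run:
```python
from h import *
D=np.load("top16.npz");d=D["d"];P=pts("top",d);Z=P[...,2]
v,u=np.mgrid[:420,:560]
m=(Z>.13)&(u>140)&(u<235)&(v>80)&(v<180)&(d>0)
q=P[m];print("tall px in rack area",m.sum())
for i in np.argsort(np.hypot(q[:,0]-.637,q[:,1]-.02))[:6]:print(q[i].round(3))
m=(Z>.08)&(u>150)&(u<235)&(v>95)&(v<185);q=P[m];print("rack",q[:,0].min(),q[:,0].max(),q[:,1].min(),q[:,1].max())
# arm profile in radial coordinates
az=np.arctan2(-.4315,.5396);q=P[(Z>.2)&(d>0)];r=q[:,:2]@[np.cos(az),np.sin(az)];t=q[:,:2]@[-np.sin(az),np.cos(az)]
for r0 in np.arange(.2,.86,.04):
    k=(abs(r-r0)<.02)&(abs(t)<.2)
    if k.any():print("%.2f"%r0,"z",np.percentile(q[k,2],[2,98]).round(3),"t",np.percentile(t[k],[2,98]).round(3))
print("tcp r",np.hypot(.5396,.4315))
```

```text
tall px in rack area 3083
[0.717 0.127 0.135]
[0.716 0.128 0.14 ]
[0.719 0.126 0.148]
[0.714 0.13  0.134]
[0.718 0.128 0.141]
[0.725 0.122 0.135]
rack 0.4845589995293785 0.9395536899339864 -0.21869393346028718 0.11883481126086046
0.20 z [0.5   0.599] t [0.161 0.199]
0.24 z [0.602 0.757] t [0.158 0.199]
0.28 z [0.688 0.746] t [0.124 0.199]
0.32 z [0.333 0.725] t [0.074 0.196]
0.36 z [0.676 0.719] t [0.011 0.12 ]
0.40 z [0.671 0.707] t [-0.005  0.112]
0.44 z [0.656 0.695] t [-0.006  0.101]
0.48 z [0.637 0.682] t [-0.013  0.092]
0.52 z [0.629 0.671] t [-0.027  0.088]
0.56 z [0.58  0.659] t [-0.036  0.085]
0.60 z [0.575 0.657] t [-0.043  0.079]
0.64 z [0.382 0.655] t [-0.048  0.07 ]
0.68 z [0.489 0.654] t [-0.055  0.067]
0.72 z [0.621 0.652] t [-0.058  0.062]
0.76 z [0.204 0.617] t [0.052 0.177]
0.80 z [0.202 0.437] t [0.146 0.2  ]
0.84 z [0.204 0.618] t [0.172 0.2  ]
tcp r 0.6909127368922938
```

Run:
```python
from h import *
D=np.load("top16.npz");p=D["p"].astype(int);Z=pts("top",D["d"])[...,2];v,u=np.mgrid[:420,:560]
m=(abs(u-190)<9)&(abs(v-202)<12)&(p.max(2)<70)
k,l,st,ce=cv2.connectedComponentsWithStats(m.astype(np.uint8))
for i in range(1,k):
    if st[i,4]>5: print(ce[i],st[i,4],ray("top",*ce[i],.05))
h=ray("top",191,191.2,.006);print("hole",h)
deck(D["p"],D["d"])
go(.637,.0205,.25,-90)
```

```text
[188.33333333 200.        ] 15 [0.64618043 0.02126924 0.05      ]
[188.4 206.6] 15 [0.62737684 0.02065455 0.05      ]
[196.  207.5] 6 [ 0.6247816  -0.00077103  0.05      ]
hole [0.67849349 0.02321278 0.006     ]
from [ 0.5383 -0.43    0.2801] yaw -45.7 q5 -0.05 -> tx -0.2538 ty -0.3851 tz 0.0300 turn 44.3 dist 0.462 rows 11.1 / 6.2 F [-0.5 -0.8 -1. ] open 0.500 t 26.6
```

Call:
move_arm:
  increments:
    - {"tx": -0.012,"ty": -0.018,"tz": 0.001,"turn": 3}
    - {"tx": -0.03,"ty": -0.046,"tz": 0.004,"turn": 7}
    - {"tx": -0.052,"ty": -0.079,"tz": 0.006,"turn": 12}
    - {"tx": -0.074,"ty": -0.112,"tz": 0.01,"turn": 17}
    - {"tx": -0.096,"ty": -0.146,"tz": 0.012,"turn": 22}
    - {"tx": -0.118,"ty": -0.179,"tz": 0.015,"turn": 26}
    - {"tx": -0.14,"ty": -0.212,"tz": 0.018,"turn": 30}
    - {"tx": -0.162,"ty": -0.246,"tz": 0.02,"turn": 34}
    - {"tx": -0.184,"ty": -0.279,"tz": 0.023,"turn": 38}
    - {"tx": -0.206,"ty": -0.312,"tz": 0.026,"turn": 41}
    - {"tx": -0.226,"ty": -0.343,"tz": 0.03,"turn": 42.3}
    - {"tx": -0.242,"ty": -0.367,"tz": 0.03,"turn": 42.3}
    - {"tx": -0.251,"ty": -0.381,"tz": 0.03,"turn": 42.3}
    - {"tx": -0.2545,"ty": -0.386,"tz": 0.03,"turn": 42.3}
    - {"tx": -0.2545,"ty": -0.386,"tz": 0.03,"turn": 42.3}
    - {"tx": -0.2545,"ty": -0.386,"tz": 0.03,"turn": 42.3}
  gripper: 1

```text
time_s: 27.95
eef_pos: [0.6364, 0.0213, 0.2488]
eef_rot: [0.001, 0.719, -0.695, -0.001]
wrist_force: [0.2, -0.5, 0.6]
opening: 0.999
```

Run:
```python
from h import *
go(.6375,.0215,.017,-88)
p,d=shot("scene","s17",(150,160,330,310),4)
p,d=shot("top","t17"); np.savez("top17.npz",p=p,d=d);deck(p,d)
```

```text
from [0.6364 0.0213 0.2488] yaw -88.0 q5 1.38 -> tx -0.0002 ty -0.0017 tz 0.2318 turn -0.0 dist 0.232 rows 5.6 / 0.0 F [ 0.2 -0.5  0.6] open 0.999 t 27.9
handle [ 0.5381 -0.4291] dir 44.3 164
```

View pics/s17.png

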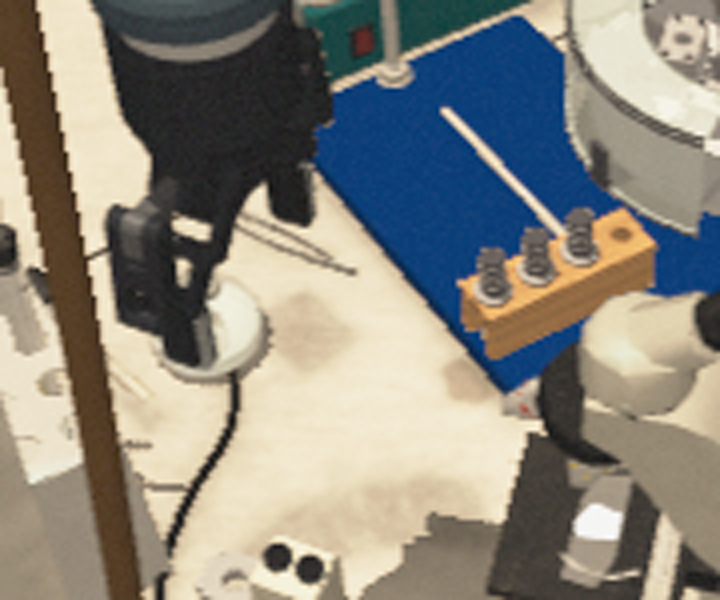

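View pics/t17.png

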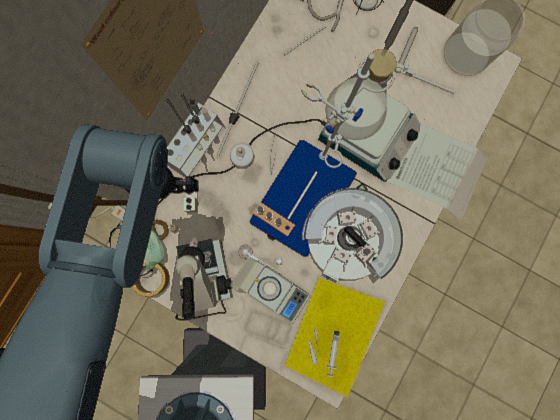

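Run:
```python
from h import *
D=np.load("top16.npz");d=D["d"];P=pts("top",d);Z=P[...,2]
print(proj("top",[.717,.127,.14]))
v,u=np.mgrid[:420,:560]
k=(Z>.06)&(d>0)&(u<235)&(v<260)&(u>60)
q=P[k]; 
r=np.hypot(q[:,0]-.637,q[:,1]-.0215)
for lo,hi in((.055,.08),(.08,.1),(.1,.12),(.12,.15),(.15,.2)):
    s=(r>lo)&(r<hi); print(lo,s.sum(), q[s][np.argsort(-q[s][:,2])[:4]].round(3).tolist())
```

```text
[141.4575295 168.5773917]
0.055 0 []
0.08 58 [[0.73, 0.041, 0.125], [0.728, 0.028, 0.123], [0.73, 0.033, 0.123], [0.725, 0.03, 0.123]]
0.1 172 [[0.527, -0.021, 0.2], [0.525, -0.019, 0.199], [0.527, -0.023, 0.197], [0.53, -0.023, 0.196]]
0.12 8318 [[0.763, 0.102, 0.604], [0.763, 0.1, 0.603], [0.762, 0.103, 0.603], [0.764, 0.102, 0.603]]
0.15 8456 [[0.827, 0.063, 0.686], [0.828, 0.065, 0.685], [0.827, 0.066, 0.684], [0.826, 0.066, 0.683]]
```

Call:
move_arm:
  increments:
    - {"tx": 0,"ty": -0.001,"tz": 0.02,"turn": 0}
    - {"tx": 0,"ty": -0.001,"tz": 0.055,"turn": 0}
    - {"tx": 0,"ty": -0.001,"tz": 0.09,"turn": 0}
    - {"tx": 0,"ty": -0.001,"tz": 0.125,"turn": 0}
    - {"tx": 0,"ty": -0.001,"tz": 0.15,"turn": 0}
    - {"tx": 0,"ty": -0.001,"tz": 0.165,"turn": 0}
    - {"tx": 0,"ty": -0.001,"tz": 0.17,"turn": 0}
    - {"tx": 0,"ty": -0.001,"tz": 0.17,"turn": 0}

```text
time_s: 28.72
eef_pos: [0.637, 0.0207, 0.0788]
eef_rot: [0.001, 0.719, -0.696, -0.001]
wrist_force: [0.1, 0.5, -0.1]
opening: 0.997
```

Run:
```python
from h import *
go(.6375,.0215,.017,-88)
p,d=shot("scene","s18",(150,160,330,330),4)
```

```text
from [0.637  0.0207 0.0788] yaw -88.1 q5 1.39 -> tx -0.0007 ty -0.0008 tz 0.0618 turn -0.1 dist 0.062 rows 1.5 / 0.0 F [ 0.1  0.5 -0.1] open 0.997 t 28.7
```

View pics/s18.png

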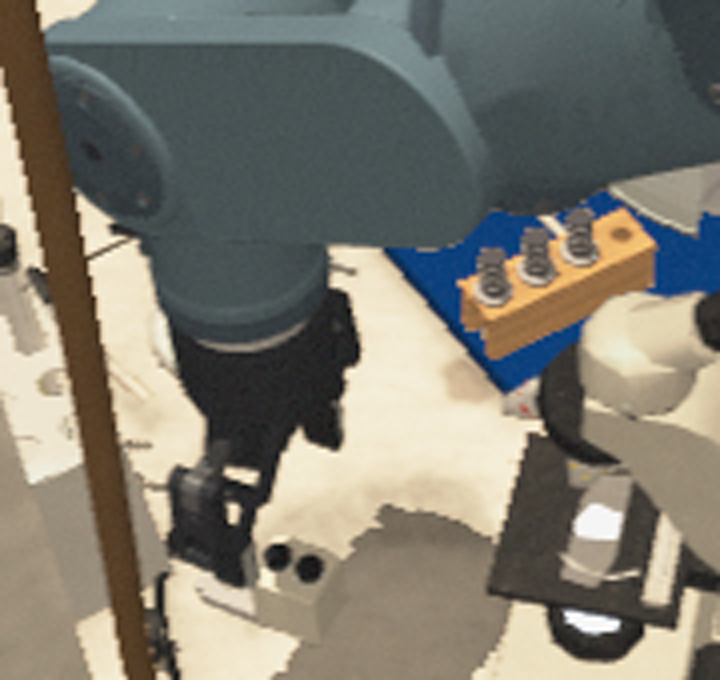

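Call:
move_arm:
  increments:
    - {"tx": -0.0005,"ty": -0.0005,"tz": 0.015,"turn": 0}
    - {"tx": -0.0005,"ty": -0.0005,"tz": 0.035,"turn": 0}
    - {"tx": -0.0005,"ty": -0.0005,"tz": 0.05,"turn": 0}
    - {"tx": -0.0005,"ty": -0.0005,"tz": 0.059,"turn": 0}
    - {"tx": -0.0005,"ty": -0.0005,"tz": 0.0615,"turn": 0}
    - {"tx": -0.0005,"ty": -0.0005,"tz": 0.0615,"turn": 0}
    - {"tx": -0.0005,"ty": -0.0005,"tz": 0.0615,"turn": 0}

```text
time_s: 29.35
eef_pos: [0.6393, 0.0223, 0.0198]
eef_rot: [-0.0, 0.719, -0.695, 0.0]
wrist_force: [0.9, -0.4, 0.7]
opening: 1.001
```

Call:
move_arm:
  increments:
    - {"tx": 0,"ty": 0,"tz": 0,"turn": 0}
    - {"tx": 0,"ty": 0,"tz": 0,"turn": 0}
    - {"tx": 0,"ty": 0,"tz": 0,"turn": 0}
    - {"tx": 0,"ty": 0,"tz": 0,"turn": 0}
    - {"tx": 0,"ty": 0,"tz": 0,"turn": 0}
    - {"tx": 0,"ty": 0,"tz": 0,"turn": 0}
    - {"tx": 0,"ty": 0,"tz": 0,"turn": 0}
  gripper: 0

```text
time_s: 29.93
eef_pos: [0.6392, 0.0224, 0.0196]
eef_rot: [-0.0, 0.719, -0.695, 0.001]
wrist_force: [-0.5, -0.6, 4.5]
opening: 0.382
```

Call:
move_arm:
  increments:
    - {"tx": 0,"ty": 0,"tz": -0.01,"turn": 0}
    - {"tx": 0,"ty": 0,"tz": -0.03,"turn": 0}
    - {"tx": 0,"ty": 0,"tz": -0.065,"turn": 0}
    - {"tx": 0,"ty": 0,"tz": -0.1,"turn": 0}
    - {"tx": 0,"ty": 0,"tz": -0.135,"turn": 0}
    - {"tx": 0,"ty": 0,"tz": -0.165,"turn": 0}
    - {"tx": 0,"ty": 0,"tz": -0.185,"turn": 0}
    - {"tx": 0,"ty": 0,"tz": -0.2,"turn": 0}
    - {"tx": 0,"ty": 0,"tz": -0.2,"turn": 0}

```text
time_s: 30.68
eef_pos: [0.6404, 0.0223, 0.2236]
eef_rot: [-0.002, 0.719, -0.695, 0.003]
wrist_force: [0.6, -1.4, -1.4]
opening: 0.386
```

Run:
```python
from h import *
go(.60,-.20,.21,-100,False)
go(.3707,-.3418,.15,OPEN-90)
```

```text
from [0.6404 0.0223 0.2236] yaw -88.0 q5 1.39 -> tx 0.2207 ty 0.0481 tz 0.0136 turn 12.0 dist 0.226 rows 5.4 / 1.7 F [ 0.6 -1.4 -1.4] open 0.386 t 30.7
from [0.6404 0.0223 0.2236] yaw -88.0 q5 1.39 -> tx 0.3545 ty 0.2825 tz 0.0722 turn 29.7 dist 0.459 rows 11.0 / 4.2 F [ 0.6 -1.4 -1.4] open 0.386 t 30.7
```

Call:
move_arm:
  increments:
    - {"tx": 0.015,"ty": 0.003,"tz": 0,"turn": 1}
    - {"tx": 0.042,"ty": 0.009,"tz": 0,"turn": 3}
    - {"tx": 0.078,"ty": 0.017,"tz": 0,"turn": 5}
    - {"tx": 0.115,"ty": 0.025,"tz": 0.005,"turn": 7}
    - {"tx": 0.152,"ty": 0.033,"tz": 0.008,"turn": 10}
    - {"tx": 0.188,"ty": 0.041,"tz": 0.01,"turn": 13}
    - {"tx": 0.215,"ty": 0.055,"tz": 0.012,"turn": 16}
    - {"tx": 0.237,"ty": 0.08,"tz": 0.016,"turn": 19}
    - {"tx": 0.256,"ty": 0.111,"tz": 0.022,"turn": 22}
    - {"tx": 0.274,"ty": 0.143,"tz": 0.03,"turn": 24}
    - {"tx": 0.292,"ty": 0.175,"tz": 0.04,"turn": 26}
    - {"tx": 0.31,"ty": 0.206,"tz": 0.05,"turn": 28}
    - {"tx": 0.327,"ty": 0.235,"tz": 0.06,"turn": 29.7}
    - {"tx": 0.341,"ty": 0.259,"tz": 0.068,"turn": 29.7}
    - {"tx": 0.35,"ty": 0.275,"tz": 0.072,"turn": 29.7}
    - {"tx": 0.3545,"ty": 0.2825,"tz": 0.072,"turn": 29.7}
    - {"tx": 0.3545,"ty": 0.2825,"tz": 0.072,"turn": 29.7}
    - {"tx": 0.3545,"ty": 0.2825,"tz": 0.072,"turn": 29.7}

```text
time_s: 32.18
eef_pos: [0.3682, -0.3414, 0.1465]
eef_rot: [0.0, -0.516, 0.856, 0.0]
wrist_force: [0.3, -0.1, -1.7]
opening: 0.386
```

Run:
```python
from h import *
go(.3707,-.3418,.0823,OPEN-90)
shot("scene","s19",(230,60,450,280),2.7)
```

```text
from [ 0.3682 -0.3414  0.1465] yaw -117.8 q5 1.07 -> tx -0.0007 ty -0.0024 tz 0.0642 turn -0.1 dist 0.064 rows 1.5 / 0.0 F [ 0.3 -0.1 -1.7] open 0.386 t 32.2
```

View pics/s19.png

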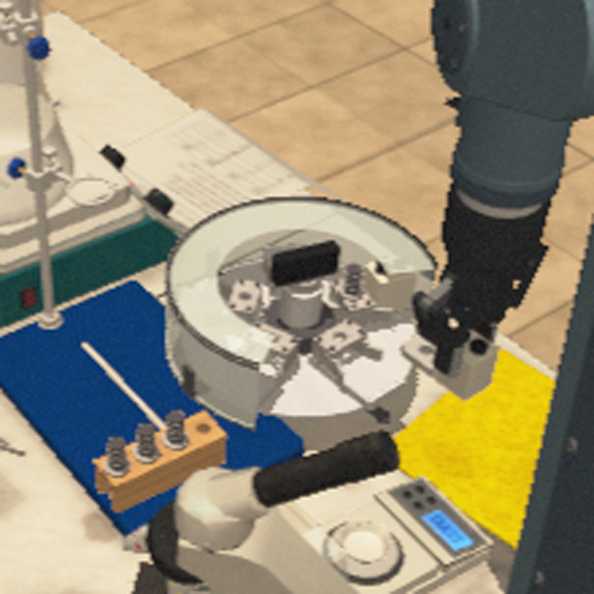

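Call:
move_arm:
  increments:
    - {"tx": 0,"ty": -0.0005,"tz": 0.015,"turn": 0}
    - {"tx": -0.0005,"ty": -0.0015,"tz": 0.04,"turn": 0}
    - {"tx": -0.0007,"ty": -0.0024,"tz": 0.057,"turn": 0}
    - {"tx": -0.0007,"ty": -0.0024,"tz": 0.064,"turn": 0}
    - {"tx": -0.0007,"ty": -0.0024,"tz": 0.064,"turn": 0}
    - {"tx": -0.0007,"ty": -0.0024,"tz": 0.064,"turn": 0}
    - {"tx": -0.0007,"ty": -0.0024,"tz": 0.064,"turn": 0}

```text
time_s: 32.82
eef_pos: [0.3718, -0.3426, 0.0841]
eef_rot: [0.0, -0.517, 0.856, -0.001]
wrist_force: [1.9, 0.4, -0.7]
opening: 0.383
```

Run:
```python
from h import *
c,s=np.cos(np.radians(OPEN)),np.sin(np.radians(OPEN))
go(.3707,-.3418,.0823,OPEN-90)
go(*(AX+.135*np.array([c,s])),.0823,OPEN-90)
```

```text
from [ 0.3718 -0.3426  0.0841] yaw -117.7 q5 1.07 -> tx -0.0002 ty 0.0013 tz 0.0018 turn 0.1 dist 0.002 rows 0.1 / 0.0 F [ 1.9  0.4 -0.7] open 0.383 t 32.8
from [ 0.3718 -0.3426  0.0841] yaw -117.7 q5 1.07 -> tx -0.0000 ty -0.0536 tz 0.0019 turn 0.1 dist 0.054 rows 1.3 / 0.0 F [ 1.9  0.4 -0.7] open 0.383 t 32.8
```

Call:
move_arm:
  increments:
    - {"tx": 0,"ty": -0.003,"tz": 0.0019,"turn": 0}
    - {"tx": 0,"ty": -0.01,"tz": 0.0019,"turn": 0}
    - {"tx": 0,"ty": -0.018,"tz": 0.0019,"turn": 0}
    - {"tx": 0,"ty": -0.026,"tz": 0.0019,"turn": 0}
    - {"tx": 0,"ty": -0.033,"tz": 0.0019,"turn": 0}
    - {"tx": 0,"ty": -0.039,"tz": 0.0019,"turn": 0}
    - {"tx": 0,"ty": -0.044,"tz": 0.0019,"turn": 0}
    - {"tx": 0,"ty": -0.049,"tz": 0.0019,"turn": 0}
    - {"tx": 0,"ty": -0.0536,"tz": 0.0019,"turn": 0}
    - {"tx": 0,"ty": -0.0536,"tz": 0.0019,"turn": 0}

```text
time_s: 33.65
eef_pos: [0.419, -0.3674, 0.081]
eef_rot: [0.0, -0.517, 0.856, -0.0]
wrist_force: [0.1, 0.3, -1.8]
opening: 0.387
```

Run:
```python
from h import *
c,s=np.cos(np.radians(OPEN)),np.sin(np.radians(OPEN))
go(*(AX+.1*np.array([c,s])),.0823,OPEN-90)
p,d=shot("scene","s20",(320,140,430,220),7)
```

```text
from [ 0.419  -0.3674  0.081 ] yaw -117.7 q5 1.12 -> tx -0.0001 ty -0.0353 tz -0.0013 turn 0.0 dist 0.035 rows 0.8 / 0.0 F [ 0.1  0.3 -1.8] open 0.387 t 33.6
```

View pics/s20.png

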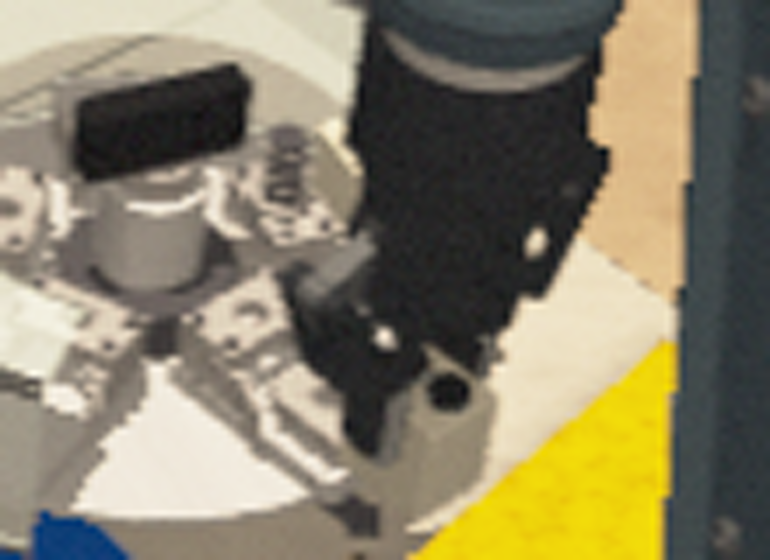

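Call:
move_arm:
  increments:
    - {"tx": 0,"ty": -0.004,"tz": -0.0008,"turn": 0}
    - {"tx": 0,"ty": -0.008,"tz": -0.0008,"turn": 0}
    - {"tx": 0,"ty": -0.012,"tz": -0.0008,"turn": 0}
    - {"tx": 0,"ty": -0.016,"tz": -0.0008,"turn": 0}
    - {"tx": 0,"ty": -0.02,"tz": -0.0008,"turn": 0}
    - {"tx": 0,"ty": -0.024,"tz": -0.0008,"turn": 0}
    - {"tx": 0,"ty": -0.028,"tz": -0.0008,"turn": 0}
    - {"tx": 0,"ty": -0.032,"tz": -0.0008,"turn": 0}
    - {"tx": 0,"ty": -0.035,"tz": -0.0008,"turn": 0}
    - {"tx": 0,"ty": -0.035,"tz": -0.0008,"turn": 0}

```text
time_s: 34.53
eef_pos: [0.4498, -0.3836, 0.0818]
eef_rot: [0.0, -0.517, 0.856, -0.0]
wrist_force: [-0.3, 0.3, -0.9]
opening: 0.386
```

Call:
move_arm:
  increments:
    - {"tx": 0,"ty": -0.0015,"tz": 0,"turn": 0}
    - {"tx": 0,"ty": -0.003,"tz": 0,"turn": 0}
    - {"tx": 0,"ty": -0.004,"tz": 0,"turn": 0}
    - {"tx": 0,"ty": -0.004,"tz": 0,"turn": 0}

```text
time_s: 34.87
eef_pos: [0.4529, -0.3852, 0.0818]
eef_rot: [0.0, -0.517, 0.856, -0.0]
wrist_force: [0.4, 0.5, -0.9]
opening: 0.388
```

Call:
move_arm:
  increments:
    - {"tx": 0,"ty": -0.001,"tz": 0,"turn": 0}
    - {"tx": 0,"ty": -0.002,"tz": 0,"turn": 0}
    - {"tx": 0,"ty": -0.003,"tz": 0,"turn": 0}
    - {"tx": 0,"ty": -0.003,"tz": 0,"turn": 0}

```text
time_s: 35.2
eef_pos: [0.4556, -0.3866, 0.0818]
eef_rot: [0.0, -0.517, 0.856, -0.0]
wrist_force: [0.3, 0.3, -1.3]
opening: 0.387
```

Call:
move_arm:
  increments:
    - {"tx": 0,"ty": -0.0005,"tz": 0,"turn": 0}
    - {"tx": 0,"ty": -0.001,"tz": 0,"turn": 0}
    - {"tx": 0,"ty": -0.001,"tz": 0,"turn": 0}

```text
time_s: 35.45
eef_pos: [0.4564, -0.3871, 0.0818]
eef_rot: [0.0, -0.517, 0.856, -0.0]
wrist_force: [0.4, -0.6, -1.4]
opening: 0.388
```

Call:
move_arm:
  increments:
    - {"tx": 0,"ty": -0.0005,"tz": 0,"turn": 0}
    - {"tx": 0,"ty": -0.001,"tz": 0,"turn": 0}
    - {"tx": 0,"ty": -0.001,"tz": 0,"turn": 0}

```text
time_s: 35.7
eef_pos: [0.4573, -0.3875, 0.0818]
eef_rot: [0.0, -0.517, 0.856, 0.0]
wrist_force: [0.1, 0.3, -0.6]
opening: 0.387
```

Call:
move_arm:
  increments:
    - {"tx": 0,"ty": -0.0005,"tz": 0,"turn": 0}
    - {"tx": 0,"ty": -0.001,"tz": 0,"turn": 0}
    - {"tx": 0,"ty": -0.001,"tz": 0,"turn": 0}

```text
time_s: 35.95
eef_pos: [0.4574, -0.3875, 0.0816]
eef_rot: [-0.0, -0.517, 0.856, 0.001]
wrist_force: [-4.5, 1.6, 1.4]
opening: 0.385
```

Call:
move_arm:
  increments:
    - {"tx": 0,"ty": 0.0008,"tz": 0,"turn": 0}
    - {"tx": 0,"ty": 0.0017,"tz": 0,"turn": 0}
    - {"tx": 0,"ty": 0.0017,"tz": 0.0015,"turn": 0}
    - {"tx": 0,"ty": 0.0017,"tz": 0.003,"turn": 0}
    - {"tx": 0,"ty": 0.0017,"tz": 0.0045,"turn": 0}
    - {"tx": 0,"ty": 0.0017,"tz": 0.0053,"turn": 0}
    - {"tx": 0,"ty": 0.0017,"tz": 0.0053,"turn": 0}
    - {"tx": 0,"ty": 0.0017,"tz": 0.0053,"turn": 0}

```text
time_s: 36.62
eef_pos: [0.4567, -0.3872, 0.0765]
eef_rot: [0.0, -0.517, 0.856, -0.0]
wrist_force: [0.8, 1.2, 0.8]
opening: 0.384
```

Call:
move_arm:
  increments:
    - {"tx": 0,"ty": 0,"tz": 0.0004,"turn": 0}
    - {"tx": 0,"ty": 0,"tz": 0.0004,"turn": 0}
    - {"tx": 0,"ty": 0,"tz": 0.0004,"turn": 0}
    - {"tx": 0,"ty": 0,"tz": 0.0004,"turn": 0}
    - {"tx": 0,"ty": 0,"tz": 0.0004,"turn": 0}
    - {"tx": 0,"ty": 0,"tz": -0.01,"turn": 0}
    - {"tx": 0,"ty": 0,"tz": -0.04,"turn": 0}
    - {"tx": 0,"ty": 0,"tz": -0.08,"turn": 0}
    - {"tx": 0,"ty": 0,"tz": -0.115,"turn": 0}
    - {"tx": 0,"ty": 0,"tz": -0.13,"turn": 0}
    - {"tx": 0,"ty": 0,"tz": -0.135,"turn": 0}
  gripper: 0.85

```text
time_s: 37.53
eef_pos: [0.4582, -0.3889, 0.217]
eef_rot: [0.001, -0.517, 0.856, -0.004]
wrist_force: [0.4, -0.1, -0.3]
opening: 0.854
```

Run:
```python
from h import *
go(.5822,-.2316,.20,-33.4)
p,d=shot("scene","s21",(310,130,430,220),6)
```

```text
from [ 0.4582 -0.3889  0.217 ] yaw -117.7 q5 1.15 -> tx -0.1970 ty -0.0364 tz 0.0166 turn -84.3 dist 0.201 rows 4.8 / 11.8 F [ 0.4 -0.1 -0.3] open 0.854 t 37.5
```

View pics/s21.png

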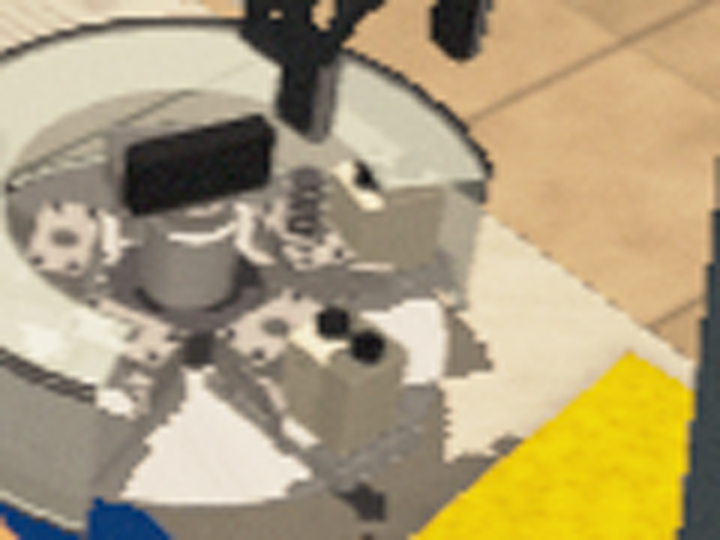

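Seated. Now the next pin.

Call:
move_arm:
  increments:
    - {"tx": -0.01,"ty": -0.002,"tz": 0,"turn": -5}
    - {"tx": -0.03,"ty": -0.006,"tz": 0,"turn": -12}
    - {"tx": -0.052,"ty": -0.01,"tz": 0,"turn": -19}
    - {"tx": -0.075,"ty": -0.014,"tz": 0,"turn": -26}
    - {"tx": -0.1,"ty": -0.018,"tz": 0.005,"turn": -33}
    - {"tx": -0.124,"ty": -0.023,"tz": 0.01,"turn": -40}
    - {"tx": -0.145,"ty": -0.027,"tz": 0.015,"turn": -47}
    - {"tx": -0.162,"ty": -0.03,"tz": 0.016,"turn": -54}
    - {"tx": -0.176,"ty": -0.033,"tz": 0.016,"turn": -61}
    - {"tx": -0.187,"ty": -0.035,"tz": 0.016,"turn": -68}
    - {"tx": -0.194,"ty": -0.036,"tz": 0.016,"turn": -75}
    - {"tx": -0.197,"ty": -0.0364,"tz": 0.016,"turn": -81}
    - {"tx": -0.197,"ty": -0.0364,"tz": 0.016,"turn": -84.3}
    - {"tx": -0.197,"ty": -0.0364,"tz": 0.016,"turn": -84.3}
    - {"tx": -0.197,"ty": -0.0364,"tz": 0.016,"turn": -84.3}
  gripper: 0.6

```text
time_s: 38.83
eef_pos: [0.5797, -0.2291, 0.1937]
eef_rot: [-0.0, 0.957, -0.289, -0.001]
wrist_force: [-0.2, 0.6, -0.4]
opening: 0.599
```

Run:
```python
from h import *
go(.5822,-.2316,.0700,-33.4)
```

```text
from [ 0.5797 -0.2291  0.1937] yaw -33.5 q5 0.02 -> tx 0.0038 ty 0.0006 tz 0.1237 turn -0.1 dist 0.124 rows 3.0 / 0.0 F [-0.2  0.6 -0.4] open 0.599 t 38.8
```

Call:
move_arm:
  increments:
    - {"tx": 0.001,"ty": 0.0002,"tz": 0.02,"turn": 0}
    - {"tx": 0.002,"ty": 0.0004,"tz": 0.05,"turn": 0}
    - {"tx": 0.003,"ty": 0.0004,"tz": 0.085,"turn": 0}
    - {"tx": 0.003,"ty": 0.0004,"tz": 0.108,"turn": 0}
    - {"tx": 0.003,"ty": 0.0004,"tz": 0.117,"turn": 0}
    - {"tx": 0.003,"ty": 0.0004,"tz": 0.12,"turn": 0}
    - {"tx": 0.003,"ty": 0.0004,"tz": 0.12,"turn": 0}
    - {"tx": 0.003,"ty": 0.0004,"tz": 0.12,"turn": 0}

```text
time_s: 39.5
eef_pos: [0.5838, -0.2324, 0.0771]
eef_rot: [0.0, 0.958, -0.288, 0.001]
wrist_force: [-0.2, -0.3, 0.2]
opening: 0.597
```

Run:
```python
from h import *
go(.5822,-.2316,.0700,-33.4)
p,d=shot("scene","s22",(240,150,360,240),6)
```

```text
from [ 0.5838 -0.2324  0.0771] yaw -33.5 q5 0.02 -> tx -0.0017 ty 0.0002 tz 0.0071 turn -0.1 dist 0.007 rows 0.2 / 0.0 F [-0.2 -0.3  0.2] open 0.597 t 39.5
```

View pics/s22.png

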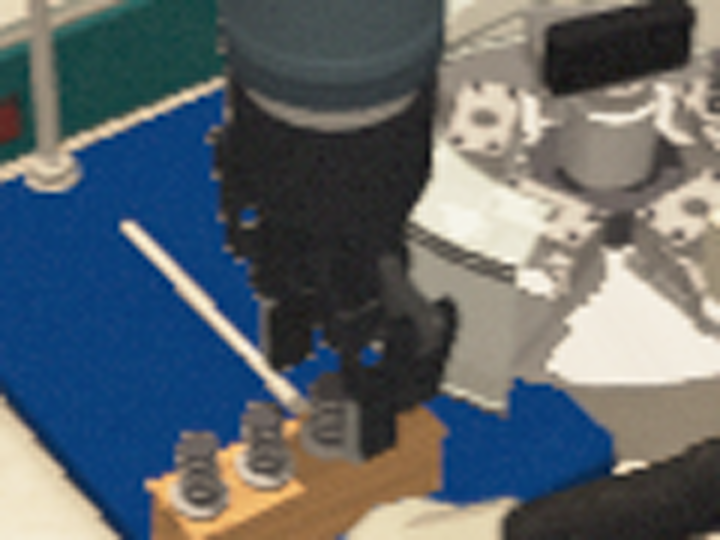

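Call:
move_arm:
  increments:
    - {"tx": -0.001,"ty": 0,"tz": 0.004,"turn": 0}
    - {"tx": -0.0015,"ty": 0,"tz": 0.0065,"turn": 0}
    - {"tx": -0.0015,"ty": 0,"tz": 0.0068,"turn": 0}
    - {"tx": -0.0015,"ty": 0,"tz": 0.0068,"turn": 0}

```text
time_s: 39.88
eef_pos: [0.5815, -0.2308, 0.0688]
eef_rot: [-0.0, 0.958, -0.288, 0.0]
wrist_force: [-0.7, 0.8, -0.1]
opening: 0.602
```

Call:
move_arm:
  increments:
    - {"tx": 0,"ty": 0,"tz": 0,"turn": 0}
    - {"tx": 0,"ty": 0,"tz": 0,"turn": 0}
    - {"tx": 0,"ty": 0,"tz": 0,"turn": 0}
    - {"tx": 0,"ty": 0,"tz": 0,"turn": 0}
    - {"tx": 0,"ty": 0,"tz": 0,"turn": 0}
    - {"tx": 0,"ty": 0,"tz": 0,"turn": 0}
  gripper: 0

```text
time_s: 40.38
eef_pos: [0.5818, -0.231, 0.069]
eef_rot: [0.0, 0.958, -0.288, 0.0]
wrist_force: [1.1, -0.2, 2.4]
opening: 0.162
```

Call:
move_arm:
  increments:
    - {"tx": 0,"ty": 0,"tz": -0.01,"turn": 0}
    - {"tx": 0,"ty": 0,"tz": -0.03,"turn": 0}
    - {"tx": 0,"ty": 0,"tz": -0.06,"turn": 0}
    - {"tx": 0,"ty": 0,"tz": -0.095,"turn": 0}
    - {"tx": 0,"ty": 0,"tz": -0.12,"turn": 0}
    - {"tx": 0,"ty": 0,"tz": -0.13,"turn": 0}
    - {"tx": 0,"ty": 0,"tz": -0.13,"turn": 0}
    - {"tx": 0,"ty": 0,"tz": -0.13,"turn": 0}

```text
time_s: 41.05
eef_pos: [0.5813, -0.2307, 0.1983]
eef_rot: [-0.0, 0.958, -0.288, -0.0]
wrist_force: [0.4, 0.5, -1.4]
opening: 0.162
```

Run:
```python
from h import *
go(.4899,-.4045,.198,OPEN-90)
```

```text
from [ 0.5813 -0.2307  0.1983] yaw -33.4 q5 0.02 -> tx 0.0195 ty 0.1954 tz 0.0003 turn 84.3 dist 0.196 rows 4.7 / 11.8 F [ 0.4  0.5 -1.4] open 0.162 t 41.0
```

Call:
move_arm:
  increments:
    - {"tx": 0.001,"ty": 0.009,"tz": 0,"turn": 4}
    - {"tx": 0.003,"ty": 0.025,"tz": 0,"turn": 11}
    - {"tx": 0.005,"ty": 0.045,"tz": 0,"turn": 18}
    - {"tx": 0.007,"ty": 0.065,"tz": 0,"turn": 25}
    - {"tx": 0.009,"ty": 0.085,"tz": 0,"turn": 32}
    - {"tx": 0.011,"ty": 0.105,"tz": 0,"turn": 39}
    - {"tx": 0.013,"ty": 0.125,"tz": 0,"turn": 46}
    - {"tx": 0.015,"ty": 0.145,"tz": 0,"turn": 53}
    - {"tx": 0.017,"ty": 0.163,"tz": 0,"turn": 60}
    - {"tx": 0.018,"ty": 0.177,"tz": 0,"turn": 67}
    - {"tx": 0.019,"ty": 0.187,"tz": 0,"turn": 74}
    - {"tx": 0.0195,"ty": 0.193,"tz": 0,"turn": 80}
    - {"tx": 0.0195,"ty": 0.1954,"tz": 0,"turn": 83.5}
    - {"tx": 0.0195,"ty": 0.1954,"tz": 0,"turn": 84.3}
    - {"tx": 0.0195,"ty": 0.1954,"tz": 0,"turn": 84.3}
    - {"tx": 0.0195,"ty": 0.1954,"tz": 0,"turn": 84.3}

```text
time_s: 42.38
eef_pos: [0.4897, -0.4038, 0.197]
eef_rot: [-0.0, -0.518, 0.855, 0.001]
wrist_force: [0.2, 0.3, -0.5]
opening: 0.163
```

Run:
```python
from h import *
go(.4899,-.4045,.128,OPEN-90)
```

```text
from [ 0.4897 -0.4038  0.197 ] yaw -117.6 q5 1.18 -> tx 0.0007 ty -0.0007 tz 0.0690 turn 0.1 dist 0.069 rows 1.7 / 0.0 F [ 0.2  0.3 -0.5] open 0.163 t 42.4
```

Call:
move_arm:
  increments:
    - {"tx": 0.0002,"ty": 0,"tz": 0.015,"turn": 0}
    - {"tx": 0.0003,"ty": 0,"tz": 0.035,"turn": 0}
    - {"tx": 0.0003,"ty": 0,"tz": 0.055,"turn": 0}
    - {"tx": 0.0003,"ty": 0,"tz": 0.064,"turn": 0}
    - {"tx": 0.0003,"ty": 0,"tz": 0.067,"turn": 0}
    - {"tx": 0.0003,"ty": 0,"tz": 0.067,"turn": 0}
    - {"tx": 0.0003,"ty": 0,"tz": 0.067,"turn": 0}
    - {"tx": 0.0003,"ty": 0,"tz": 0.067,"turn": 0}

```text
time_s: 43.05
eef_pos: [0.4907, -0.4056, 0.1332]
eef_rot: [0.0, -0.517, 0.856, -0.001]
wrist_force: [0.6, -0.2, -0.5]
opening: 0.165
```

Run:
```python
from h import *
go(.4899,-.4045,.086,OPEN-90)
p,d=viewer.camera("scene")
q=p[150:200,330:390,::-1].astype(float); q=np.clip((q-40)*1.5,0,255).astype(np.uint8)
cv2.imwrite("pics/s23.png",cv2.resize(q,None,fx=13,fy=13,interpolation=cv2.INTER_CUBIC)[:600])
```

```text
from [ 0.4907 -0.4056  0.1332] yaw -117.7 q5 1.18 -> tx -0.0006 ty 0.0013 tz 0.0472 turn 0.0 dist 0.047 rows 1.1 / 0.0 F [ 0.6 -0.2 -0.5] open 0.165 t 43.0
```

View pics/s23.png

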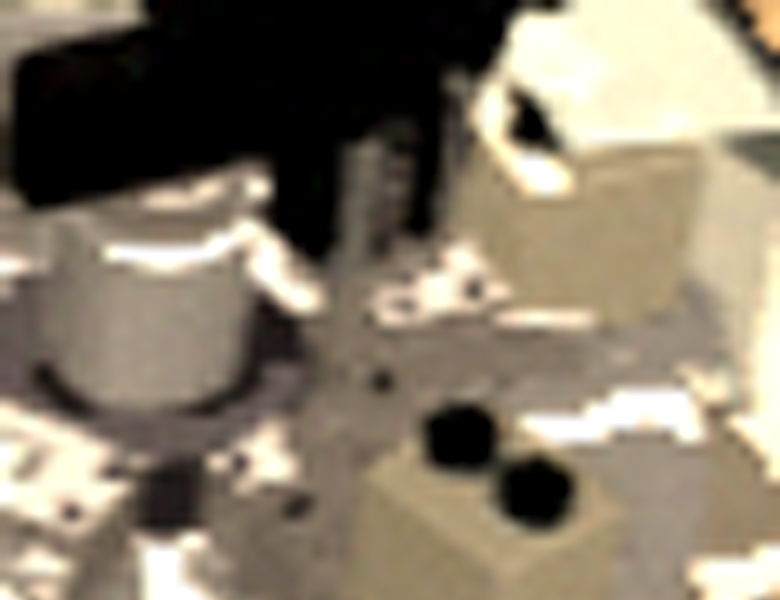

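Call:
move_arm:
  increments:
    - {"tx": -0.0005,"ty": 0.001,"tz": 0.002,"turn": 0}
    - {"tx": -0.0005,"ty": 0.001,"tz": 0.006,"turn": 0}
    - {"tx": -0.0005,"ty": 0.001,"tz": 0.01,"turn": 0}
    - {"tx": -0.0005,"ty": 0.001,"tz": 0.014,"turn": 0}
    - {"tx": -0.0005,"ty": 0.001,"tz": 0.018,"turn": 0}
    - {"tx": -0.0005,"ty": 0.001,"tz": 0.018,"turn": 0}
    - {"tx": -0.0005,"ty": 0.001,"tz": 0.018,"turn": 0}

```text
time_s: 43.68
eef_pos: [0.4891, -0.4038, 0.1131]
eef_rot: [-0.0, -0.517, 0.856, 0.001]
wrist_force: [0.1, 0.2, 0.1]
opening: 0.164
```

Run:
```python
from h import *
go(.4899,-.4045,.086,OPEN-90)
```

```text
from [ 0.4891 -0.4038  0.1131] yaw -117.7 q5 1.18 -> tx 0.0003 ty -0.0011 tz 0.0271 turn 0.0 dist 0.027 rows 0.6 / 0.0 F [0.1 0.2 0.1] open 0.164 t 43.7
```

Call:
move_arm:
  increments:
    - {"tx": 0.0002,"ty": -0.0007,"tz": 0.003,"turn": 0}
    - {"tx": 0.0002,"ty": -0.0007,"tz": 0.006,"turn": 0}
    - {"tx": 0.0002,"ty": -0.0007,"tz": 0.009,"turn": 0}
    - {"tx": 0.0002,"ty": -0.0007,"tz": 0.012,"turn": 0}
    - {"tx": 0.0002,"ty": -0.0007,"tz": 0.012,"turn": 0}

```text
time_s: 44.1
eef_pos: [0.4896, -0.4041, 0.1007]
eef_rot: [-0.0, -0.517, 0.856, 0.001]
wrist_force: [-0.2, -0.0, 0.1]
opening: 0.165
```

Call:
move_arm:
  increments:
    - {"tx": 0,"ty": 0,"tz": 0.003,"turn": 0}
    - {"tx": 0,"ty": 0,"tz": 0.006,"turn": 0}
    - {"tx": 0,"ty": 0,"tz": 0.009,"turn": 0}
    - {"tx": 0,"ty": 0,"tz": 0.009,"turn": 0}

```text
time_s: 44.43
eef_pos: [0.4897, -0.4042, 0.0917]
eef_rot: [0.0, -0.517, 0.856, 0.0]
wrist_force: [-0.8, 0.9, 0.1]
opening: 0.161
```

Call:
move_arm:
  increments:
    - {"tx": 0,"ty": 0,"tz": 0.0025,"turn": 0}
    - {"tx": 0,"ty": 0,"tz": 0.0045,"turn": 0}
    - {"tx": 0,"ty": 0,"tz": 0.0055,"turn": 0}
    - {"tx": 0,"ty": 0,"tz": 0.0055,"turn": 0}

```text
time_s: 44.77
eef_pos: [0.4897, -0.4044, 0.0868]
eef_rot: [-0.0, -0.517, 0.856, 0.0]
wrist_force: [-1.8, 0.2, -0.6]
opening: 0.163
```

Call:
move_arm:
  increments:
    - {"tx": 0,"ty": 0,"tz": 0.0004,"turn": 0}
    - {"tx": 0,"ty": 0,"tz": 0.0006,"turn": 0}
    - {"tx": 0,"ty": 0,"tz": 0.0006,"turn": 0}

```text
time_s: 45.02
eef_pos: [0.4898, -0.4045, 0.0867]
eef_rot: [-0.0, -0.517, 0.856, 0.0]
wrist_force: [-2.5, 1.5, 0.3]
opening: 0.165
```

Call:
move_arm:
  increments:
    - {"tx": 0,"ty": 0,"tz": 0.0004,"turn": 0}
    - {"tx": 0,"ty": 0,"tz": 0.0008,"turn": 0}
    - {"tx": 0,"ty": 0,"tz": 0.0008,"turn": 0}

```text
time_s: 45.27
eef_pos: [0.4898, -0.4045, 0.0858]
eef_rot: [-0.0, -0.517, 0.856, 0.0]
wrist_force: [-3.4, 1.9, 0.8]
opening: 0.166
```

Call:
move_arm:
  increments:
    - {"tx": 0,"ty": 0,"tz": 0,"turn": 0}
    - {"tx": 0,"ty": 0,"tz": 0,"turn": 0}
    - {"tx": 0,"ty": 0,"tz": 0,"turn": 0}
    - {"tx": 0,"ty": 0,"tz": 0,"turn": 0}
    - {"tx": 0,"ty": 0,"tz": -0.01,"turn": 0}
    - {"tx": 0,"ty": 0,"tz": -0.03,"turn": 0}
    - {"tx": 0,"ty": 0,"tz": -0.06,"turn": 0}
    - {"tx": 0,"ty": 0,"tz": -0.09,"turn": 0}
    - {"tx": 0,"ty": 0,"tz": -0.11,"turn": 0}
    - {"tx": 0,"ty": 0,"tz": -0.12,"turn": 0}
    - {"tx": 0,"ty": 0,"tz": -0.12,"turn": 0}
    - {"tx": 0,"ty": 0,"tz": -0.12,"turn": 0}
  gripper: 0.5

```text
time_s: 46.27
eef_pos: [0.4899, -0.4045, 0.2058]
eef_rot: [0.0, -0.517, 0.856, -0.0]
wrist_force: [0.5, 0.0, -0.9]
opening: 0.495
```

Run:
```python
from h import *
p,d=shot("scene","s24",(310,130,430,220),6)
go(*AX,.21,44.25+90)
go(*AX,.21,44.25-90,False)
```

```text
from [ 0.4894 -0.4039  0.2044] yaw -117.7 q5 1.18 -> tx 0.0004 ty -0.0560 tz -0.0057 turn -72.0 dist 0.056 rows 1.3 / 10.1 F [0.7 0.4 0.1] open 0.501 t 46.3
from [ 0.4894 -0.4039  0.2044] yaw -117.7 q5 1.18 -> tx 0.0004 ty -0.0560 tz -0.0057 turn -72.0 dist 0.056 rows 1.3 / 10.1 F [0.7 0.4 0.1] open 0.501 t 46.3
```

View pics/s24.png

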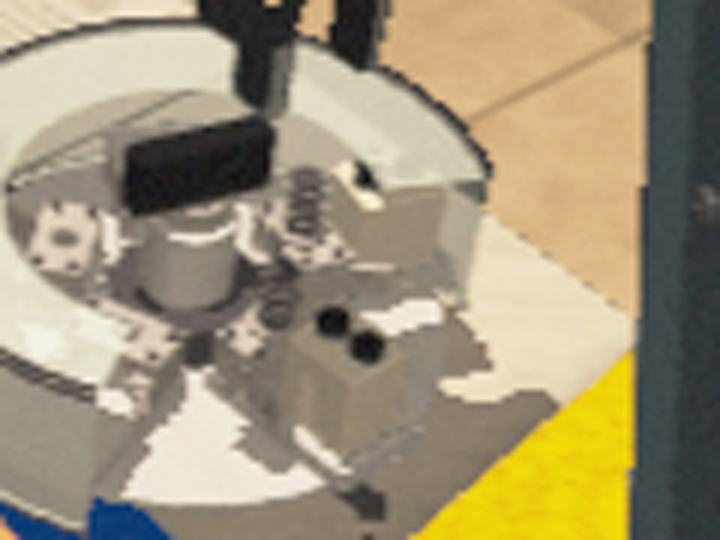

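Both holders are pinned. Gripping the handle for the last turn.

Call:
move_arm:
  increments:
    - {"tx": 0,"ty": -0.006,"tz": 0,"turn": -5}
    - {"tx": 0,"ty": -0.014,"tz": 0,"turn": -12}
    - {"tx": 0,"ty": -0.022,"tz": 0,"turn": -19}
    - {"tx": 0,"ty": -0.03,"tz": 0,"turn": -26}
    - {"tx": 0,"ty": -0.038,"tz": 0,"turn": -33}
    - {"tx": 0,"ty": -0.045,"tz": 0,"turn": -40}
    - {"tx": 0,"ty": -0.05,"tz": 0,"turn": -47}
    - {"tx": 0,"ty": -0.054,"tz": 0,"turn": -54}
    - {"tx": 0.0004,"ty": -0.056,"tz": 0,"turn": -61}
    - {"tx": 0.0004,"ty": -0.056,"tz": 0,"turn": -67}
    - {"tx": 0.0004,"ty": -0.056,"tz": 0,"turn": -71}
    - {"tx": 0.0004,"ty": -0.056,"tz": 0,"turn": -72}
    - {"tx": 0.0004,"ty": -0.056,"tz": 0,"turn": -72}
    - {"tx": 0.0004,"ty": -0.056,"tz": 0,"turn": -72}

```text
time_s: 47.48
eef_pos: [0.5388, -0.4305, 0.2043]
eef_rot: [-0.0, 0.921, -0.39, -0.001]
wrist_force: [0.1, -0.1, -0.2]
opening: 0.501
```

Run:
```python
from h import *
go(*AX,.122,44.25+90)
```

```text
from [ 0.5388 -0.4305  0.2043] yaw -45.9 q5 -0.05 -> tx 0.0000 ty -0.0001 tz 0.0823 turn -0.1 dist 0.082 rows 2.0 / 0.0 F [ 0.1 -0.1 -0.2] open 0.501 t 47.5
```

Call:
move_arm:
  increments:
    - {"tx": 0,"ty": 0,"tz": 0.015,"turn": 0}
    - {"tx": 0,"ty": 0,"tz": 0.04,"turn": 0}
    - {"tx": 0,"ty": 0,"tz": 0.065,"turn": 0}
    - {"tx": 0,"ty": 0,"tz": 0.078,"turn": 0}
    - {"tx": 0,"ty": 0,"tz": 0.082,"turn": 0}
    - {"tx": 0,"ty": 0,"tz": 0.082,"turn": 0}
    - {"tx": 0,"ty": 0,"tz": 0.082,"turn": 0}

```text
time_s: 48.07
eef_pos: [0.5397, -0.4314, 0.1248]
eef_rot: [0.0, 0.921, -0.389, 0.001]
wrist_force: [0.4, 0.1, 0.3]
opening: 0.498
```

Call:
move_arm:
  increments:
    - {"tx": 0,"ty": 0,"tz": 0,"turn": 0}
    - {"tx": 0,"ty": 0,"tz": 0,"turn": 0}
    - {"tx": 0,"ty": 0,"tz": 0,"turn": 0}
    - {"tx": 0,"ty": 0,"tz": 0,"turn": 0}
    - {"tx": 0,"ty": 0,"tz": 0,"turn": 0}
    - {"tx": 0,"ty": 0,"tz": 0,"turn": 0}
  gripper: 0

```text
time_s: 48.57
eef_pos: [0.5377, -0.4293, 0.1261]
eef_rot: [-0.001, 0.921, -0.388, -0.002]
wrist_force: [-12.2, 10.3, 12.7]
opening: 0.174
```

Call:
move_arm:
  increments:
    - {"tx": 0,"ty": 0,"tz": 0,"turn": -3}
    - {"tx": 0,"ty": 0,"tz": 0,"turn": -7}
    - {"tx": 0,"ty": 0,"tz": 0,"turn": -11.5}
    - {"tx": 0,"ty": 0,"tz": 0,"turn": -16}
    - {"tx": 0,"ty": 0,"tz": 0,"turn": -21}
    - {"tx": 0,"ty": 0,"tz": 0,"turn": -26}
    - {"tx": 0,"ty": 0,"tz": 0,"turn": -31}
    - {"tx": 0,"ty": 0,"tz": 0,"turn": -36}
    - {"tx": 0,"ty": 0,"tz": 0,"turn": -41}
    - {"tx": 0,"ty": 0,"tz": 0,"turn": -46}
    - {"tx": 0,"ty": 0,"tz": 0,"turn": -51}
    - {"tx": 0,"ty": 0,"tz": 0,"turn": -56}
    - {"tx": 0,"ty": 0,"tz": 0,"turn": -61}
    - {"tx": 0,"ty": 0,"tz": 0,"turn": -65}
    - {"tx": 0,"ty": 0,"tz": 0,"turn": -68}
    - {"tx": 0,"ty": 0,"tz": 0,"turn": -70.5}
    - {"tx": 0,"ty": 0,"tz": 0,"turn": -72}
    - {"tx": 0,"ty": 0,"tz": 0,"turn": -72}
    - {"tx": 0,"ty": 0,"tz": 0,"turn": -72}
    - {"tx": 0,"ty": 0,"tz": 0,"turn": -72}

```text
time_s: 50.23
eef_pos: [0.5371, -0.4292, 0.1261]
eef_rot: [-0.002, 0.974, 0.227, -0.002]
wrist_force: [-15.1, 12.2, 14.4]
opening: 0.175
```

Run:
```python
from h import *
print(get_obs()["torque"]);go(*AX,.122,44.25+90+72)
```

```text
[1.59887045 2.24621512 0.00965375]
from [ 0.5371 -0.4292  0.1261] yaw 26.3 q5 -1.30 -> tx 0.0011 ty 0.0018 tz 0.0041 turn 0.0 dist 0.005 rows 0.1 / 0.0 F [-15.1  12.2  14.4] open 0.175 t 50.2
```

Call:
move_arm:
  increments:
    - {"tx": 0,"ty": 0,"tz": 0,"turn": 0}
    - {"tx": 0,"ty": 0,"tz": 0,"turn": 0}
    - {"tx": 0,"ty": 0,"tz": 0,"turn": 0}
    - {"tx": 0,"ty": 0,"tz": 0,"turn": 0}
    - {"tx": 0,"ty": 0,"tz": -0.02,"turn": 0}
    - {"tx": 0,"ty": 0,"tz": -0.05,"turn": 0}
    - {"tx": 0,"ty": 0,"tz": -0.085,"turn": 0}
    - {"tx": 0,"ty": 0,"tz": -0.12,"turn": 0}
    - {"tx": 0,"ty": 0,"tz": -0.145,"turn": 0}
    - {"tx": 0,"ty": 0,"tz": -0.16,"turn": 0}
    - {"tx": 0,"ty": 0,"tz": -0.16,"turn": 0}
  gripper: 0.6

```text
time_s: 51.15
eef_pos: [0.5408, -0.4326, 0.2895]
eef_rot: [0.004, 0.974, 0.227, 0.002]
wrist_force: [0.9, -0.4, 0.4]
opening: 0.603
```

Run:
```python
from h import *
go(.30,-.45,.29,26.3)
```

```text
from [ 0.5408 -0.4326  0.2895] yaw 26.3 q5 -1.30 -> tx -0.2237 ty -0.0910 tz -0.0018 turn -0.0 dist 0.241 rows 5.8 / 0.0 F [ 0.9 -0.4  0.4] open 0.603 t 51.1
```

Call:
move_arm:
  increments:
    - {"tx": -0.015,"ty": -0.006,"tz": 0,"turn": 0}
    - {"tx": -0.045,"ty": -0.018,"tz": 0,"turn": 0}
    - {"tx": -0.08,"ty": -0.033,"tz": 0,"turn": 0}
    - {"tx": -0.115,"ty": -0.047,"tz": 0,"turn": 0}
    - {"tx": -0.15,"ty": -0.061,"tz": 0,"turn": 0}
    - {"tx": -0.185,"ty": -0.075,"tz": 0,"turn": 0}
    - {"tx": -0.21,"ty": -0.085,"tz": 0,"turn": 0}
    - {"tx": -0.2237,"ty": -0.091,"tz": 0,"turn": 0}
    - {"tx": -0.2237,"ty": -0.091,"tz": 0,"turn": 0}
    - {"tx": -0.2237,"ty": -0.091,"tz": 0,"turn": 0}

```text
time_s: 51.98
eef_pos: [0.2978, -0.4482, 0.2827]
eef_rot: [-0.001, 0.974, 0.226, 0.0]
wrist_force: [0.5, 0.6, -0.6]
opening: 0.603
```

Run:
```python
from h import *
p,d=shot("top","tf",(290,170,420,300),5); deck(p,d); np.savez("topf.npz",p=p,d=d)
shot("top","tfull"); shot("scene","sf",(270,110,410,230),5)
P=pts("top",d).reshape(-1,3); x=P[:,:2]-AX
for a in (80.25,152.25,224.25,296.25,8.25):
    c,s=np.cos(np.radians(a)),np.sin(np.radians(a)); r=x@[c,s];t=x@[-s,c]
    k=(abs(r-.055)<.009)&(abs(t)<.009); k2=(abs(r-.097)<.012)&(abs(t)<.012)
    print(a,"pin z",np.percentile(P[k,2],[50,95]).round(4),"block z",np.median(P[k2,2]).round(4))
```

```text
handle [ 0.5384 -0.4297] dir -63.9 158
80.25 pin z [0.0809 0.0855] block z 0.1128
152.25 pin z [0.0808 0.0854] block z 0.0588
224.25 pin z [0.1119 0.1164] block z 0.1128
296.25 pin z [0.1124 0.1174] block z 0.1131
8.25 pin z [0.0809 0.0848] block z 0.1123
```

View pics/tf.png

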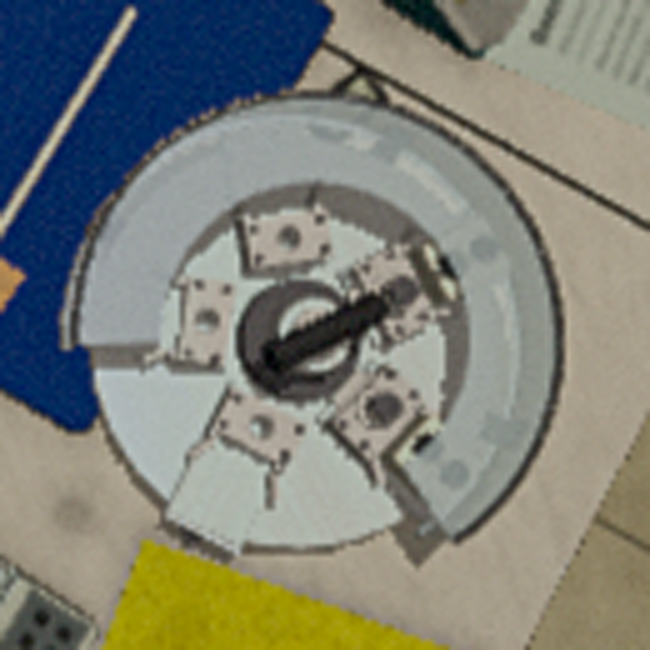

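View pics/sf.png

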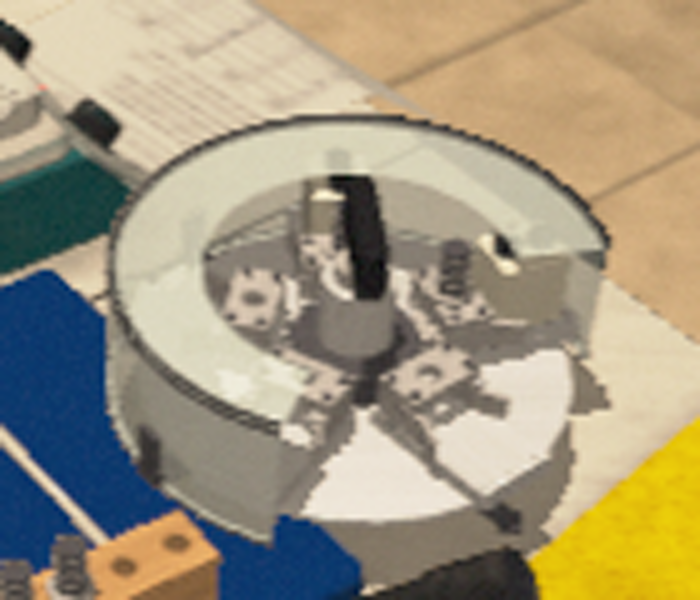

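View pics/tfull.png

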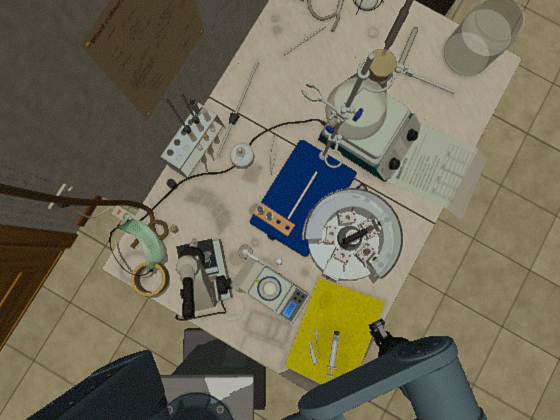

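The handle lies at -63.9°, against the -63.75° expected for the stop. The pin tops read 112 mm (112.5 expected) at both loaded places, and an empty place stands at the opening. There is no third holder on the table.

```bash
python3 -c "
from bench import workorder
print(workorder.hand_in())"
```

```text
the job is handed in; nothing more can be done
None
```

I loaded and pinned both holders that were present and turned the deck on to an empty place. I then handed the job in, at about 52 s of the 210 s allowed; the hand-in gave no verdict.

**What I did:** I first turned the deck to a click stop. Each holder went in until its nose met the hub, then was backed off about 1 mm and let down behind the lip. Each pin was pushed down until its collar sat on the bridge. I turned the deck 72° between the holders and once more at the end. No third holder was on the table in any picture, and neither holder was knocked aside.

**Last checks:**

| Check | Measured | Expected |
|---|---|---|
| Handle direction | -63.9° | -63.75° (click stop) |
| Pin tops at the two loaded places | 111.9 and 112.4 mm | 112.5 mm |
| Place at the opening | empty, bridge at 81 mm | empty |

- **Forces:** the readings I took stayed under about 25 N. The highest, about 23 N, came during the last turn, when the gripper sat about 2 mm off the deck's axis.
- **Not checked:** I did not measure the hole and pin alignment under the hood separately. I inferred it from both pins passing all the way through and from the last pictures. No check failed or disagreed.

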